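Strip the T-slot utensil rail for washing

ROBOT

A 6-joint arm with a two-finger parallel gripper is mounted at the origin on the work surface. World frame = base frame: x ahead of the robot, y to its left, z up, the work surface at z = 0. Lengths are in mm, angles in rad, forces in N, time in s.
With the tool pointing down it reaches from about 275 to 750 mm from the base axis. Payload 10.2 kg.
Tool frame: the origin (TCP) lies midway between the tips of the shut fingers; the grasp point (between the pads) lies grasp_offset behind it (grasp_offset is the distance from the TCP to the grasp point, in mm); x points along the fingers, z is the direction in which the jaws open and shut, and the axes are right-handed (so a half turn about x gives the same grasp; the last joint's range is limited). The gripper opens to 85 mm and grips with 20 to 120 N. Pads are 22 mm wide; open, the fingers measure 114 mm over their backs; the gripper's body (76 mm by 85 mm) begins 54 mm behind the grasp point. The pads swing forward as they close: fully open they stand 13 mm farther back than shut.
Start: joints at [1.098, 0.313, 1.498, -0, 1.331, -0.223], TCP at [129.798, 508.708, 231.294] pointing down, gripper open.
Joint ranges: [-2.94, 2.94], [-0.97, 2.17], [0.19, 2.56], [-1.23, 4.37], [0.02, 3.11], [-2.88, 2.88]. Speed limits (rad/s): [2.39, 2.39, 3.01, 3.14, 3.14, 3.14].

INTERFACE

Orientations are given as a unit quaternion [w, x, y, z].
In Python, from rig import sense, capture, calibration, finish_job, grasp_offset gives the robot as it stands.
- The arm moves only by the shell command python3 -m jog 'ROWS' [FORCE]. ROWS is JSON, a list of rows, each an object with "linear": the shift along the tool's x, y, z scaled (see below), a list of three; "rotation": the turn, a rotation vector about the tool's x, y, z scaled (see below), a list of three; "grip": the finger opening in mm, from 0 to 85.4. A call has 1 to 20 rows; each row is the pose to reach, as a shift and turn from the pose measured when the call began, along the tool's axes at that moment; what a row does not reach only later rows make up. The controller multiplies each number of a shift by 0.3 m and each number of a turn by 0.5 rad. A row lasts 1/12 s, in which the tool goes at most 41.7 mm and 7.16 degrees, less where a joint would pass 70% of its speed; a pose out of reach is approached as far as the arm can. A call with a number of a shift or a turn outside -1 to 1 is refused whole. A call with a gripper value outside its range is refused whole. The fingers move at their own pace and stop on an object; FORCE is the grip in N (left out, the last holds). Time passes only in rows, so rows that repeat a pose let the fingers close. It gives the time, the measured TCP pose, the force and the opening at its end, in the units of the state.
- sense(): the state, without advancing time (a new reading comes with each control period).
- capture(name): name is "scene" or "top" or "wrist"; returns (picture, depth): 420x560x3 uint8, red, green, blue; 420x560 float32, mm along the optical axis (not along the pixel's ray), 0 where there is no reading.
- calibration(name): a dict with "intrinsics" (3x3 intrinsics, pixels), "dist" ([k1, k2, p1, p2, k3] as OpenCV has them; the pictures are not rectified), "world_from_camera" (4x4, takes a point from camera to world coordinates). Camera axes: x right, y up, looking along -z (the intrinsics and any distortion apply to the point x, -y, -z); pixel columns grow to the right and rows downward; lengths in mm; the calibration is good to about 2 mm. A picture is of the moment at which its call begins: read the wrist's pose just before it. calibration takes no time and is no camera call; for the wrist camera it gives the pose at the moment of the call.
- finish_job(): hands the job in, once; it reports no verdict.
The state is a dict: "time_s": time; "joints": joint angles; "dq": joint speeds; "tau": joint torques, N m; "eef_pos": TCP position; "ee_rot": TCP orientation; "force": force on the tool from outside, world axes, zero at the start; "wrist_torque": the same for the moment, N m; "grip_width": opening from 0.0 (shut) to 1.0 (fully open).
Only numpy, scipy, OpenCV 4.12 (cv2) and the standard library are available. Lean on these libraries where they do the work, as an engineer would, in place of code of your own. Each camera call takes 0.05 s, during which the arm holds its last target.

TASK

The sliding hangers on the aluminium T-slot rail need a wash. Hang every ladle that is on them on the plain round steel rail instead, hooked over the bar and let go gently so that it stays hanging still, and slide every hanger along to the T-slot rail's open end, lift it off and set it in the blue wash tray. Don't force the hangers in the slot, don't drop anything, and leave the spice jar, trivet and wooden spoon where they are.

Things in the scene. Friction and masses are not known exactly. Their poses are not given: they have to be found in the camera images.
- t_rail: fixed stand, 260 mm aluminium T-slot rail along its y, 46 mm wide. Origin on the ledge under the rail's middle. Channel floor 200 mm up, channel 35 mm wide, 5.6 mm high inside, slot 13 mm wide on top, top face 209.6 mm up. +y end open, -y end has a black stop. Its -x side faces the robot, ladles hang there; the two uprights stand on the +x side
- t_rail_open_end (a point): centre of the channel floor at the rail's open end (130 mm along +y from the middle, 200 mm up). A hanger's foot must be wholly past it (hanger origin 17 mm or more beyond) before it can be lifted
- t_rail_stop_end (a point): centre of the channel floor at the rail's stopped end
- steel_rail: fixed round steel bar, 10 mm thick, 280 mm long along its own y, its axis 220 mm above the ledge, on a thin post with a brass ball (18 mm) at each end. Origin on the ledge under its middle. Its -x side faces the robot
- steel_rail_mid (a point): middle of the round steel bar, on its axis; y along the bar
- wash_tray: loose blue enamel tray, 170 mm (its x) by 260 mm (its y), 28 mm high, walls and floor 4 mm thick, 0.7 kg. Origin at the centre of its underside. Hangers go in here
- trivet: round white ceramic trivet, 150 mm across, 12 mm thick, on the far side; origin under its centre; leave it alone
- wooden_spoon: wooden spoon, 220 mm, lying on the trivet; leave it alone
- spice_jar: closed amber glass spice jar with a dark cap, 52 mm across, 85 mm tall; origin under its centre; leave it alone
- hanger_a: sliding hanger, 130 g, starts captive in the T-slot, axes along the rail's. Origin: centre of the underside of its T-foot (32 mm in x, 34 in y, 4 thick, 1.5 mm play each way), sliding easily on the channel floor. A 44 mm wide yoke runs to -x (to 56 mm, 22 mm high) with a crossbar along y (10 mm thick, 32 free), axis 50 mm to -x, 18 mm up. Stands on its foot
- hanger_a_grip (a point): where to grip that hanger from above: 48 mm above its origin, on its red upright post, 16 mm (x) by 20 mm (y), which runs from 20 to 68 mm above the origin and is centred 3 mm to its +x. The hanger tips forward 2 or 3 degrees in the slot while it carries a ladle
- hanger_b: sliding hanger, 130 g, starts captive in the T-slot, axes along the rail's. Origin: centre of the underside of its T-foot (32 mm in x, 34 in y, 4 thick, 1.5 mm play each way), sliding easily on the channel floor. A 44 mm wide yoke runs to -x (to 56 mm, 22 mm high) with a crossbar along y (10 mm thick, 32 free), axis 50 mm to -x, 18 mm up. Stands on its foot
- hanger_b_grip (a point): where to grip that hanger from above: 48 mm above its origin, on its red upright post, 16 mm (x) by 20 mm (y), which runs from 20 to 68 mm above the origin and is centred 3 mm to its +x. The hanger tips forward 2 or 3 degrees in the slot while it carries a ladle
- hanger_c: sliding hanger, 130 g, starts captive in the T-slot, axes along the rail's. Origin: centre of the underside of its T-foot (32 mm in x, 34 in y, 4 thick, 1.5 mm play each way), sliding easily on the channel floor. A 44 mm wide yoke runs to -x (to 56 mm, 22 mm high) with a crossbar along y (10 mm thick, 32 free), axis 50 mm to -x, 18 mm up. Stands on its foot
- hanger_c_grip (a point): where to grip that hanger from above: 48 mm above its origin, on its red upright post, 16 mm (x) by 20 mm (y), which runs from 20 to 68 mm above the origin and is centred 3 mm to its +x. The hanger tips forward 2 or 3 degrees in the slot while it carries a ladle
- ladle_a: steel ladle, 120 g, may be absent; starts hung on a hanger's crossbar. Origin 175 mm straight below its hook point, just under the bowl. As it hangs: z up, y along the bar, handle on the -x side of the bar, leaning 16 degrees (top to -x), the bowl (52 mm across) being off-centre. The bowl reaches 35 mm to +x, 25 mm to -x and 172 mm below the hook point
- ladle_a_hook (a point): hook point of that ladle: where the bar's axis runs in the inverted-V hook of its handle (14 mm wide in y, mouth down, seats itself on a 10 mm bar). On the bar's axis when it hangs. Hook tip 10 mm below this point and 20 mm to +x: lift 25 mm to unhook
- ladle_a_grip (a point): where to grip that ladle from above, fingers closing along its y: middle of the dark wooden grip at the handle's top, 14 mm wide (y), 13 mm thick, 22 mm along the handle above and below this point. It lies 25 mm to -x of the ladle's hook point and 34 mm above it
- ladle_b: steel ladle, 120 g, may be absent; starts hung on a hanger's crossbar. Origin 175 mm straight below its hook point, just under the bowl. As it hangs: z up, y along the bar, handle on the -x side of the bar, leaning 16 degrees (top to -x), the bowl (52 mm across) being off-centre. The bowl reaches 35 mm to +x, 25 mm to -x and 172 mm below the hook point
- ladle_b_hook (a point): hook point of that ladle: where the bar's axis runs in the inverted-V hook of its handle (14 mm wide in y, mouth down, seats itself on a 10 mm bar). On the bar's axis when it hangs. Hook tip 10 mm below this point and 20 mm to +x: lift 25 mm to unhook
- ladle_b_grip (a point): where to grip that ladle from above, fingers closing along its y: middle of the dark wooden grip at the handle's top, 14 mm wide (y), 13 mm thick, 22 mm along the handle above and below this point. It lies 25 mm to -x of the ladle's hook point and 34 mm above it
- ladle_c: steel ladle, 120 g, may be absent; starts hung on a hanger's crossbar. Origin 175 mm straight below its hook point, just under the bowl. As it hangs: z up, y along the bar, handle on the -x side of the bar, leaning 16 degrees (top to -x), the bowl (52 mm across) being off-centre. The bowl reaches 35 mm to +x, 25 mm to -x and 172 mm below the hook point
- ladle_c_hook (a point): hook point of that ladle: where the bar's axis runs in the inverted-V hook of its handle (14 mm wide in y, mouth down, seats itself on a 10 mm bar). On the bar's axis when it hangs. Hook tip 10 mm below this point and 20 mm to +x: lift 25 mm to unhook
- ladle_c_grip (a point): where to grip that ladle from above, fingers closing along its y: middle of the dark wooden grip at the handle's top, 14 mm wide (y), 13 mm thick, 22 mm along the handle above and below this point. It lies 25 mm to -x of the ladle's hook point and 34 mm above it
Not all that is in view belongs to the job. What is shaped like the hanger_a but green or yellow is not meant.

How it is judged (in metres and radians):
At the end, for the whole second after the job is handed in: Every hanger in the wash tray (origin within 75 by 120 mm of its centre, under 35 mm above its underside), tray flat on the ledge; every ladle hooked on the steel bar (hook point within 8 mm of its axis, 125 mm of its middle, z axis within 0.3 rad of upright); all released and at rest (angle between wash_tray's own z axis and vertical below 0.1 rad and height (world z) of wash_tray below 0.01 m and x of hanger_a in the frame of wash_tray between -0.075 and 0.075 m and y of hanger_a in the frame of wash_tray between -0.12 and 0.12 m and z of each of hanger_a, hanger_b, hanger_c in the frame of wash_tray below 0.035 m and linear speed of each of hanger_a, hanger_b, hanger_c below 0.03 m/s and x of hanger_b in the frame of wash_tray between -0.075 and 0.075 m and y of hanger_b in the frame of wash_tray between -0.12 and 0.12 m and x of hanger_c in the frame of wash_tray between -0.075 and 0.075 m and y of hanger_c in the frame of wash_tray between -0.12 and 0.12 m and x of ladle_a_hook in the frame of steel_rail_mid between -0.008 and 0.008 m and y of ladle_a_hook in the frame of steel_rail_mid between -0.125 and 0.125 m and z of ladle_a_hook in the frame of steel_rail_mid between -0.008 and 0.008 m and angle between each of ladle_a, ladle_b, ladle_c's own z axis and vertical below 0.3 rad and linear speed of each of ladle_a, ladle_b, ladle_c below 0.04 m/s and angular speed of each of ladle_a, ladle_b, ladle_c below 0.5 rad/s and x of ladle_b_hook in the frame of steel_rail_mid between -0.008 and 0.008 m and y of ladle_b_hook in the frame of steel_rail_mid between -0.125 and 0.125 m and z of ladle_b_hook in the frame of steel_rail_mid between -0.008 and 0.008 m and x of ladle_c_hook in the frame of steel_rail_mid between -0.008 and 0.008 m and y of ladle_c_hook in the frame of steel_rail_mid between -0.125 and 0.125 m and z of ladle_c_hook in the frame of steel_rail_mid between -0.008 and 0.008 m); the robot touches nothing.
It fails at once if a bystander (trivet, wooden spoon, spice jar) is shifted by more than 20 mm (distance of any of trivet, wooden_spoon, spice_jar from where it was at the start of the episode above 0.02 m).
It fails at once if a ladle is dropped or lowered off the rails towards the ledge (hook below 140 mm) (height (world z) of any of ladle_a_hook, ladle_b_hook, ladle_c_hook below 0.14 m).
It fails at once if a hanger is dropped from a height (falls free faster than 0.9 m/s) ((linear speed of hanger_a above 0.9 m/s and height (world z) of hanger_a above 0.03 m and contact force between the fingers and hanger_a below 0.3 N) or (linear speed of hanger_b above 0.9 m/s and height (world z) of hanger_b above 0.03 m and contact force between the fingers and hanger_b below 0.3 N) or (linear speed of hanger_c above 0.9 m/s and height (world z) of hanger_c above 0.03 m and contact force between the fingers and hanger_c below 0.3 N)).
It fails at once if a hanger is wrenched in the T-slot rail (more than 80 N between them) (contact force between any of hanger_a, hanger_b, hanger_c and t_rail above 80 N).
Of ladle_a, ladle_b, ladle_c only 1 to 2 are there at a start; the rules pass over those that are not, and their reading is None.
At some moment in a run one of wash_tray may be knocked a few centimetres aside while the robot is not near it.
It also fails if it takes over 210 s, if anything falls off the work surface, if the arm or the gripper's body presses on something with over 40 N, if the wrist force passes 120 N, or if a joint passes its speed limit or range.

## Working session

There is one attempt and no reset: what is moved stays moved. The work goes in short steps, Python scripts to look and compute and a shell command to move; the robot and the scene stay as the last step left them, time stands still between calls to the robot, and variables do not carry over. Pictures are saved under pics/ and viewed, and the job is handed in when it is done.

```bash
ls; mkdir -p pics
python3 - <<'E'
from rig import *
import cv2,numpy as np
print(sense()); print(grasp_offset)
for n in("scene","top","wrist"):
    c=calibration(n);p,d=capture(n);cv2.imwrite(f"pics/{n}0.png",p[:,:,::-1]);np.savez(f"{n}0.npz",p=p,d=d,W=c["world_from_camera"],K=c["intrinsics"],D=c["dist"])
    print(n,np.round(c["world_from_camera"],3).tolist(),c["intrinsics"],c["dist"])
E
```

```text
pics
{'time_s': 0.0, 'joints': array([ 1.09761639e+00,  3.13420953e-01,  1.49847251e+00, -1.55501896e-05,
        1.33102765e+00, -2.23433561e-01]), 'dq': array([-0.00062203, -0.00069245,  0.00034351, -0.00038551,  0.00089411,
       -0.00111819]), 'tau': array([-6.63091171e-06, -4.12273192e+01, -2.59737754e+01, -2.12477044e-04,
        4.24217025e-03,  1.14489333e-05]), 'eef_pos': array([129.66039299, 508.44897758, 230.73661736]), 'ee_rot': array([ 0.557957  , -0.43403687,  0.55880353,  0.43362956]), 'force': array([-0.06117798,  0.54196708, -0.55231028]), 'wrist_torque': array([ 0.01362829, -0.0046704 ,  0.00683992]), 'grip_width': 1.0018618422724872}
18.700000000000003
scene [[-0.841, -0.289, 0.458, 1107.017], [0.542, -0.453, 0.708, 891.209], [0.003, 0.843, 0.538, 814.413], [0.0, 0.0, 0.0, 1.0]] [[397.5864211    0.         281.05325863]
 [  0.         397.5864211  210.41459305]
 [  0.           0.           1.        ]] [-0.0293755  0.         0.         0.         0.       ]
top [[-0.012, 0.987, -0.161, 379.119], [-1.0, -0.012, -0.001, 17.204], [-0.003, 0.161, 0.987, 1190.128], [0.0, 0.0, 0.0, 1.0]] [[402.53619328   0.         281.2991124 ]
 [  0.         402.53619328 209.32705064]
 [  0.           0.           1.        ]] [0.03880792 0.         0.         0.         0.        ]
wrist [[0.247, -0.93, -0.272, 59.126], [0.969, 0.237, 0.07, 526.064], [-0.001, -0.281, 0.96, 374.547], [0.0, 0.0, 0.0, 1.0]] [[298.63241895   0.         276.36808955]
 [  0.         298.63241895 206.76329696]
 [  0.           0.           1.        ]] [-0.02990908  0.          0.          0.          0.        ]
```

View pics/scene0.png

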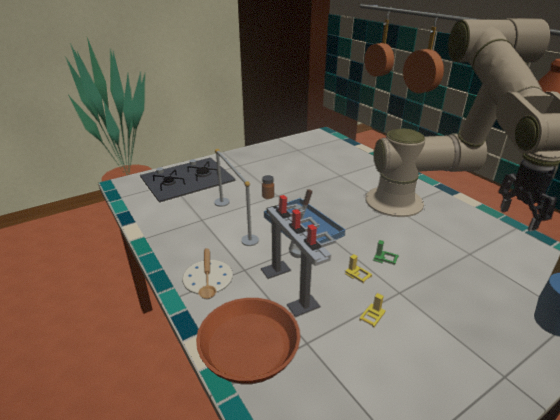

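View pics/top0.png

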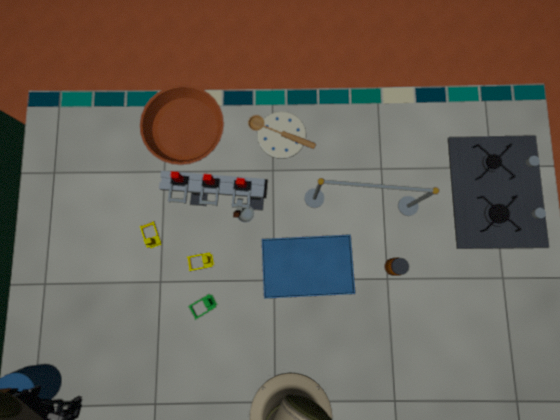

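View pics/wrist0.png

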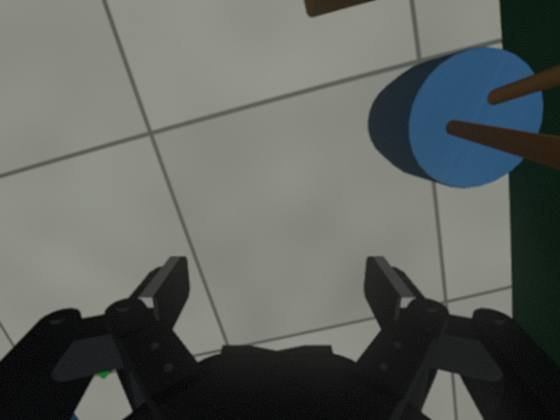

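```bash
cat > h.py <<'E'
import numpy as np,cv2
def load(f):
    z=np.load(f);return z["p"],z["d"],z["W"],z["K"],z["D"]
def ray(f,u,v):
    p,d,W,K,D=load(f)
    n=cv2.undistortPoints(np.array([[[u,v]]],float),K,D)[0,0]
    return W,np.array([n[0],-n[1],-1.])
def atz(f,u,v,z):
    W,r=ray(f,u,v);dr=W[:3,:3]@r;o=W[:3,3];return o+dr*(z-o[2])/dr[2]
def dep(f,u,v,k=1):
    p,d,*_=load(f);a=d[int(v)-k:int(v)+k+1,int(u)-k:int(u)+k+1];m=np.median(a[a>0]) if (a>0).any() else 0
    W,r=ray(f,u,v);return W[:3,:3]@(r*m)+W[:3,3]
def cloud(f):
    p,d,W,K,D=load(f);h,w=d.shape
    u,v=np.meshgrid(np.arange(w),np.arange(h));n=cv2.undistortPoints(np.stack([u,v],-1).reshape(-1,1,2).astype(float),K,D)[:,0]
    m=d.reshape(-1);P=np.stack([n[:,0]*m,-n[:,1]*m,-m],1)@W[:3,:3].T+W[:3,3]
    return P.reshape(h,w,3),p,d
def crop(f,x0,y0,x1,y1,s,out):
    p=load(f)[0];cv2.imwrite(out,cv2.resize(p[y0:y1,x0:x1,::-1],None,fx=s,fy=s,interpolation=cv2.INTER_CUBIC))
def snap(n,f):
    from rig import capture,calibration
    c=calibration(n);p,d=capture(n);np.savez(f,p=p,d=d,W=c["world_from_camera"],K=c["intrinsics"],D=c["dist"]);cv2.imwrite("pics/"+f[:-4]+".png",p[:,:,::-1])
E
python3 - <<'E'
from h import *
crop("top0.npz",150,160,290,235,5,"pics/t1.png")
crop("scene0.npz",250,180,350,270,6,"pics/s1.png")
for n,u,v in [("postL",177,175),("postM",209,179),("postR",242,183),("trayTL",263,240),("trayTR",351,236),("trayBL",264,297),("trayBR",354,293),("brassL",321,181),("brassR",436,190),("jar",401,266),("triv",282,140),("lad",240,214)]:
    print(n,np.round(dep("top0.npz",u,v),1))
P,p,d=cloud("top0.npz")
p=p.astype(int)
red=(p[...,0]>150)&(p[...,1]<60)&(p[...,2]<60)&(P[...,2]>240)
n,l,st,c=cv2.connectedComponentsWithStats(red.astype(np.uint8))
for i in range(1,n):
    if st[i,4]>15: print(st[i],np.round(np.median(P[l==i],0),1))
E
```

```text
postL [615.  262.7 266.7]
postM [604.7 187.6 266.1]
postR [593.8 109.8 267.3]
trayTL [480.4  72.7  24.2]
trayTR [ 491.4 -186.7   -1. ]
trayBL [319.1  70.6  23.9]
trayBR [ 326.7 -187.3    6.3]
brassL [606.2 -79.9 225.4]
brassR [ 579.3 -357.1  228. ]
jar [ 400.5 -303.5   84.8]
triv [786.7  13.9   9.8]
lad [524.3 116.9 241.3]
[171 172   6   5  23] [617.6 270.2 266.5]
[204 174   6   5  28] [611.4 193.1 267. ]
[237 179   6   4  24] [600.  115.6 267.9]
```

View pics/t1.png

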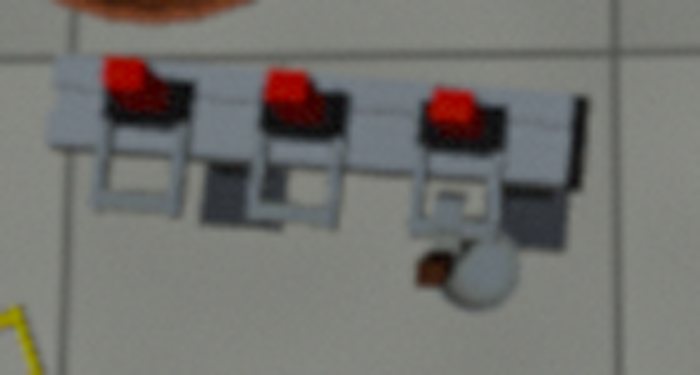

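View pics/s1.png

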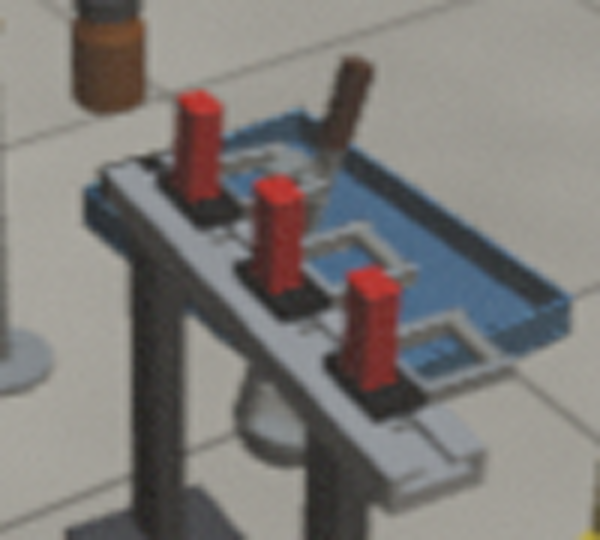

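```bash
cat >> h.py <<'E'
from scipy.spatial.transform import Rotation as Ro
def R_now():
    from rig import sense
    s=sense();q=s["ee_rot"];return Ro.from_quat([q[1],q[2],q[3],q[0]]),np.array(s["eef_pos"]),s
def Rdown(yaw,sgn=1):
    # tool z along sgn * (rail y axis) for rail yaw ; x down
    zt=sgn*np.array([-np.sin(yaw),np.cos(yaw),0]);xt=np.array([0,0,-1.]);return Ro.from_matrix(np.stack([xt,np.cross(zt,xt),zt],1))
def go(target,yaw=None,sgn=1,tcp=True):
    R,p,s=R_now()
    lin=R.inv().apply(np.array(target,float)-p)/300
    rot=np.zeros(3) if yaw is None else (R.inv()*Rdown(yaw,sgn)).as_rotvec()/0.5
    print("linear",np.round(lin,4).tolist(),"rot",np.round(rot,4).tolist(),"pos",np.round(p,1),"t",round(s["time_s"],2),"F",np.round(s["force"],1),"g",round(s["grip_width"]*85.4,1))
E
python3 - <<'E'
from h import *
R,p,s=R_now();print(np.round(R.as_matrix(),3))
P,p,d=cloud("top0.npz");p=p.astype(int)
# rail top face points
m=(abs(P[...,2]-209.6)<5)&(P[...,0]>560)&(P[...,0]<660)&(P[...,1]>20)&(P[...,1]<330)
Q=P[m];print("railtop",len(Q),Q[:,:2].min(0),Q[:,:2].max(0),np.median(Q[:,2]))
r=cv2.minAreaRect(Q[:,:2].astype(np.float32));print(r)
# steel bar
m=(abs(P[...,2]-223)<9)&(P[...,1]<-75)&(P[...,1]>-370)&(P[...,0]>550)&(P[...,0]<640)
Q=P[m];print("bar",len(Q),np.median(Q[:,2]));v=np.polyfit(Q[:,1],Q[:,0],1);print(v,np.arctan(v[0]),"yaw=-",Q[:,1].min(),Q[:,1].max(), np.polyval(v,-218), np.std(Q[:,0]-np.polyval(v,Q[:,1])))
# brass
br=(p[...,0]>130)&(p[...,1]>90)&(p[...,2]<80)&(P[...,1]<-60)&(P[...,0]>550)
n,l,st,c=cv2.connectedComponentsWithStats(br.astype(np.uint8))
for i in range(1,n): print("brass",st[i],c[i],atz("top0.npz",*c[i],222),np.median(P[l==i],0))
# tray: blue
b=(p[...,2]>p[...,0]+40)&(P[...,2]<40)&(P[...,1]<150)&(P[...,0]>250)
Q=P[b];r=cv2.minAreaRect(Q[:,:2].astype(np.float32));print("tray",len(Q),r)
m=b&(P[...,2]>20);Q=P[m];print("rim",len(Q),cv2.minAreaRect(Q[:,:2].astype(np.float32)))
E
```

```text
[[-0.    -0.969  0.247]
 [-0.001  0.247  0.969]
 [-1.     0.    -0.001]]
railtop 973 [560.00426994  53.30219276] [640.86935053 325.39307211] 208.40201802030208
((591.236572265625, 190.03482055664062), (270.9036865234375, 78.96700286865234), 85.18029022216797)
bar 513 223.53398643769492
[9.98123965e-02 6.14521512e+02] 0.09948290303396806 yaw=- -365.9969486176228 -75.01027473416566 592.7624092921606 3.189702562217797
tray 8587 ((637.9375, -322.78631591796875), (636.2586059570312, 943.8818359375), 0.16917181015014648)
rim 312 ((405.31536865234375, -54.047271728515625), (166.8202362060547, 256.7952880859375), 1.9582242965698242)
```

Run:
```python
from h import *
go([130,508,400],-0.1); go([420,330,400],-0.1); go([610,170,400],-0.1)
```

```text
linear [-0.5637, -0.0013, -0.002] rot [-0.2996, -0.0018, -0.0005] pos [129.7 508.5 230.9] t 0.15 F [-0.7 -0.  -0.2] g 85.5
linear [-0.5636, -1.0846, -0.338] rot [-0.2996, -0.0018, -0.0005] pos [129.7 508.5 230.9] t 0.15 F [-0.7 -0.  -0.2] g 85.5
linear [-0.5634, -1.8301, -0.6982] rot [-0.2996, -0.0018, -0.0005] pos [129.7 508.5 230.9] t 0.15 F [-0.7 -0.  -0.2] g 85.5
```

```bash
python3 -m jog '[{"linear":[-0.4,0,0],"rotation":[-0.1,0,0],"grip":50},{"linear":[-0.56,-0.2,-0.06],"rotation":[-0.3,0,0],"grip":50},{"linear":[-0.56,-0.5,-0.15],"rotation":[-0.3,0,0],"grip":50},{"linear":[-0.56,-1,-0.34],"rotation":[-0.3,0,0],"grip":50},{"linear":[-0.56,-1,-0.34],"rotation":[-0.3,0,0],"grip":50},{"linear":[-0.56,-1,-0.34],"rotation":[-0.3,0,0],"grip":50},{"linear":[-0.56,-1,-0.34],"rotation":[-0.3,0,0],"grip":50},{"linear":[-0.56,-1,-0.34],"rotation":[-0.3,0,0],"grip":50},{"linear":[-0.56,-1,-0.34],"rotation":[-0.3,0,0],"grip":50},{"linear":[-0.56,-1,-0.34],"rotation":[-0.3,0,0],"grip":50}]'
python3 - <<'E'
from h import *
go([610,150,400],-0.1)
E
```

```text
time_s: 0.98
eef_pos: [398.2, 333.2, 399.4]
ee_rot: [0.525, -0.474, 0.525, 0.473]
force: [-1.0, 0.5, 0.8]
grip_width: 0.583
linear [-0.0009, -0.7649, -0.5349] rot [-0.0056, -0.0026, 0.001] pos [398.2 333.2 399.4] t 0.98 F [-1.   0.5  0.8] g 49.8
```

```bash
python3 -m jog '[{"linear":[0,-0.76,-0.53],"rotation":[0,0,0],"grip":50},{"linear":[0,-0.76,-0.53],"rotation":[0,0,0],"grip":50},{"linear":[0,-0.76,-0.53],"rotation":[0,0,0],"grip":50},{"linear":[0,-0.76,-0.53],"rotation":[0,0,0],"grip":50},{"linear":[0,-0.76,-0.53],"rotation":[0,0,0],"grip":50},{"linear":[0,-0.76,-0.53],"rotation":[0,0,0],"grip":50},{"linear":[0,-0.76,-0.53],"rotation":[0,0,0],"grip":50},{"linear":[0,-0.76,-0.53],"rotation":[0,0,0],"grip":50},{"linear":[0,-0.76,-0.53],"rotation":[0,0,0],"grip":50},{"linear":[0,-0.76,-0.53],"rotation":[0,0,0],"grip":50},{"linear":[0,-0.76,-0.53],"rotation":[0,0,0],"grip":50}]'
python3 - <<'E'
from h import *
snap("wrist","w1.npz")
E
```

```text
time_s: 1.9
eef_pos: [608.0, 152.6, 400.3]
ee_rot: [0.525, -0.475, 0.525, 0.473]
force: [-1.0, -0.4, -0.2]
grip_width: 0.585
```

View pics/w1.png

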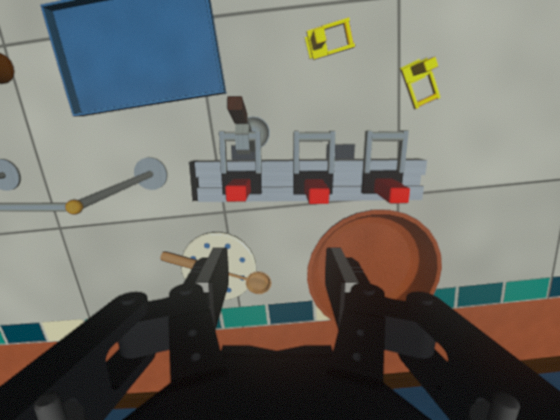

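Run:
```python
from h import *
crop("w1.npz",180,85,340,210,5,"pics/w1a.png")
crop("w1.npz",300,115,440,210,5,"pics/w1b.png")
```

```text
(no output)
```

View pics/w1a.png

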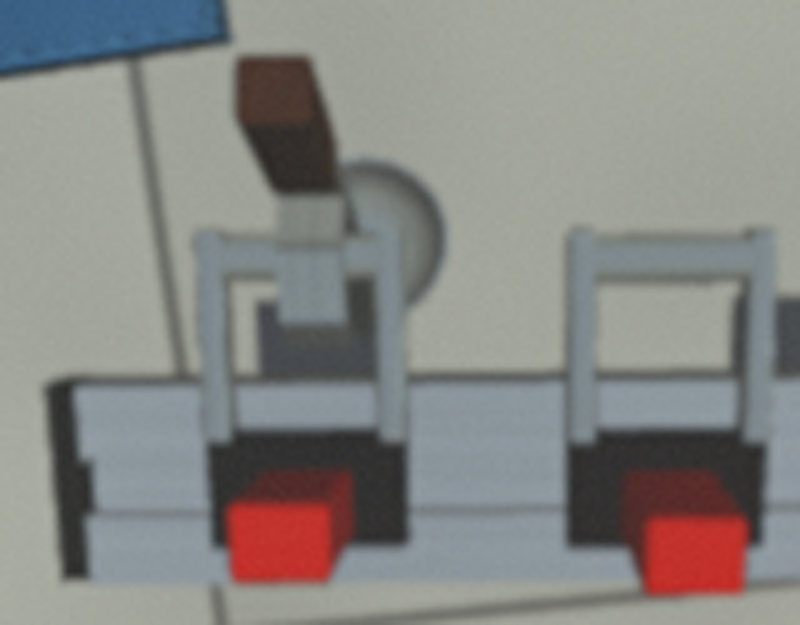

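View pics/w1b.png

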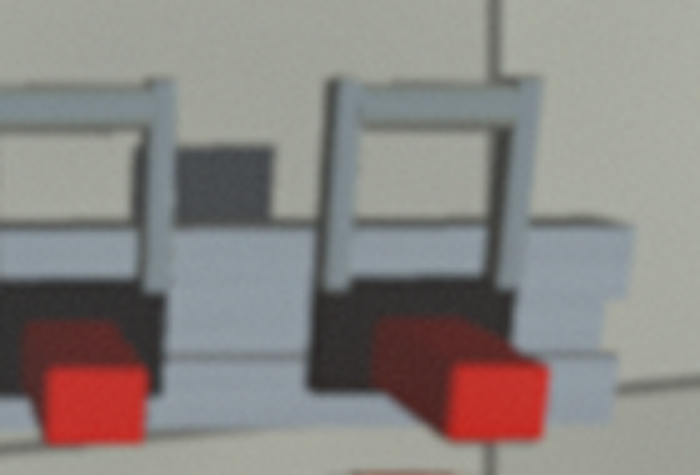

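Run:
```python
from h import *
f="w1.npz"
A=lambda x,y,z:atz(f,180+x/5-.4,85+y/5-.4,z)
B=lambda x,y,z:atz(f,300+x/5-.4,115+y/5-.4,z)
pr=lambda n,v:print(n,np.round(v,1))
fl,rl=A(80,381,209.6),A(75,580,209.6); fr,rr=B(630,228,209.6),B(615,422,209.6)
pr("front L,R",[fl,fr]);pr("rear",[rl,rr])
for a,b in((fl,fr),(rl,rr)): print("yaw",-np.arctan2(b[0]-a[0],b[1]-a[1]))
sl=A(410,512,209.6);sr=B(320,357,209.6);pr("slot rear edge",[sl,sr])
for n,v in(("c",A(281,541,268)),("b",A(696,554,268)),("a",B(498,402,268))): pr("post "+n,v)
pr("post depth",[dep(f,236,193),dep(f,319,196),dep(f,400,196)])
for n,q in (("c",[A(200,240,222),A(395,240,222)]),("b",[A(585,240,222),A(755,240,222)]),("a",[B(340,88,222),B(530,88,222)])): pr("bar ends "+n,q)
pr("grip top",A(277,91,272)); pr("grip top dep",dep(f,235,103)); pr("grip top corners",[A(240,58,272),A(308,58,272),A(315,122,272),A(245,125,272)])
for y in range(90,206,8): pr("rail c dep",dep(f,265,y,0))
pr("hook strip",[A(278,245,224),A(345,245,224)])
```

```text
front L,R [[570.7  64.9 209.6]
 [595.8 321.9 209.6]]
rear [[616.2  55.6 209.6]
 [641.  320.  209.6]]
yaw -0.09725967407326479
yaw -0.09338251576940097
slot rear edge [[608.  135.  209.6]
 [618.6 251.4 209.6]]
post c [598.5 114.3 268. ]
post b [608.9 192.6 268. ]
post a [616.3 269.3 268. ]
post depth [[598.2 114.7 269.8]
 [609.2 192.6 269.4]
 [616.9 269.5 269.4]]
bar ends c [[542.8  98.7 222. ]
 [547.  139.5 222. ]]
bar ends b [[551.  179.1 222. ]
 [554.6 214.7 222. ]]
bar ends a [[557.9 253.5 222. ]
 [561.8 293.6 222. ]]
grip top [518.1 125.2 272. ]
grip top dep [518.2 125.  270. ]
grip top corners [[512.1 119.7 272. ]
 [513.3 131.3 272. ]
 [523.9 131.1 272. ]
 [523.1 118.9 272. ]]
rail c dep [485.7 144.7   1.9]
rail c dep [ 4.984e+02  1.432e+02 -4.000e-01]
rail c dep [511.6 141.9   2.4]
rail c dep [524.7 140.3   0.8]
rail c dep [537.8 141.5  69.6]
rail c dep [549.9 139.7  58.9]
rail c dep [562.  138.5  62.2]
rail c dep [579.3 134.3   1.9]
rail c dep [593.4 132.7   1.5]
rail c dep [579.8 142.1 210.9]
rail c dep [588.9 141.1 209.9]
rail c dep [599.8 139.5 200.4]
rail c dep [609.4 138.4 199.8]
rail c dep [616.1 138.1 211.5]
rail c dep [682.4 122.7   2.4]
hook strip [[545.4 115.2 224. ]
 [546.9 129.1 224. ]]
```

Run:
```python
from h import *
go([524.3,124.6,320],-0.0955); go([524.3,124.6,235],-0.0955)
```

```text
linear [0.2678, 0.2683, -0.1209] rot [-0.0116, -0.002, 0.0027] pos [607.9 152.6 400.4] t 1.95 F [-0.5  0.3  0.2] g 50.3
linear [0.5511, 0.2687, -0.1206] rot [-0.0116, -0.002, 0.0027] pos [607.9 152.6 400.4] t 1.95 F [-0.5  0.3  0.2] g 50.3
```

```bash
python3 -m jog '[{"linear":[0,0.268,-0.12],"rotation":[-0.012,0,0],"grip":45},{"linear":[0,0.268,-0.12],"rotation":[-0.012,0,0],"grip":45},{"linear":[0.1,0.268,-0.12],"rotation":[-0.012,0,0],"grip":45},{"linear":[0.2,0.268,-0.12],"rotation":[-0.012,0,0],"grip":45},{"linear":[0.3,0.268,-0.12],"rotation":[-0.012,0,0],"grip":45},{"linear":[0.3,0.268,-0.12],"rotation":[-0.012,0,0],"grip":45},{"linear":[0.3,0.268,-0.12],"rotation":[-0.012,0,0],"grip":45}]'
python3 - <<'E'
from h import *
go([524.3,124.6,235],-0.0955)
snap("wrist","w2.npz")
crop("w2.npz",150,80,430,290,2.8,"pics/w2a.png")
E
```

```text
time_s: 2.53
eef_pos: [523.8, 125.4, 310.9]
ee_rot: [0.523, -0.476, 0.523, 0.476]
force: [-0.8, 0.4, 1.3]
grip_width: 0.53
linear [0.2529, -0.0018, -0.0022] rot [0.0023, -0.0023, 0.0007] pos [523.8 125.4 310.9] t 2.53 F [-0.8  0.4  1.3] g 45.3
```

View pics/w2.png

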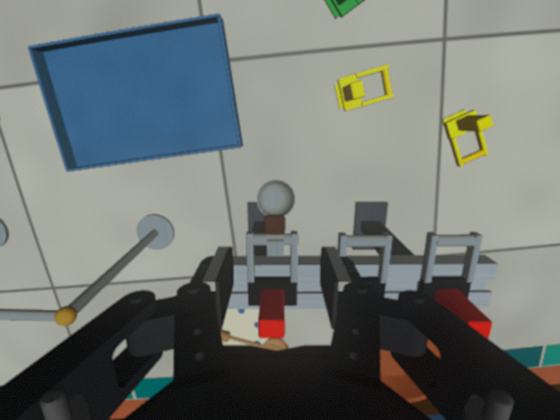

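```bash
python3 -m jog '[{"linear":[0.08,0,0],"rotation":[0,0,0],"grip":40},{"linear":[0.16,0,0],"rotation":[0,0,0],"grip":40},{"linear":[0.22,0,0],"rotation":[0,0,0],"grip":40},{"linear":[0.253,0,0],"rotation":[0,0,0],"grip":40},{"linear":[0.253,0,0],"rotation":[0,0,0],"grip":40},{"linear":[0.253,0,0],"rotation":[0,0,0],"grip":28},{"linear":[0.253,0,0],"rotation":[0,0,0],"grip":20},{"linear":[0.253,0,0],"rotation":[0,0,0],"grip":16},{"linear":[0.253,0,0],"rotation":[0,0,0],"grip":5},{"linear":[0.253,0,0],"rotation":[0,0,0],"grip":5},{"linear":[0.253,0,0],"rotation":[0,0,0],"grip":5},{"linear":[0.253,0,0],"rotation":[0,0,0],"grip":5},{"linear":[0.253,0,0],"rotation":[0,0,0],"grip":5}]' 50
python3 - <<'E'
from h import *
go([524.3,124.6,285],-0.0955)
go([504.3,126.6,290],-0.0955)
snap("scene","s2.npz")
crop("s2.npz",220,160,380,280,5,"pics/s2a.png")
E
```

```text
time_s: 3.67
eef_pos: [525.3, 125.3, 237.5]
ee_rot: [0.524, -0.477, 0.522, 0.474]
force: [0.7, 0.2, 6.0]
grip_width: 0.158
linear [-0.1585, 0.002, -0.0026] rot [0.0021, -0.001, 0.0114] pos [525.3 125.3 237.5] t 3.67 F [0.7 0.2 6. ] g 13.5
linear [-0.1755, 0.069, -0.0023] rot [0.0021, -0.001, 0.0114] pos [525.3 125.3 237.5] t 3.67 F [0.7 0.2 6. ] g 13.5
```

View pics/s2a.png

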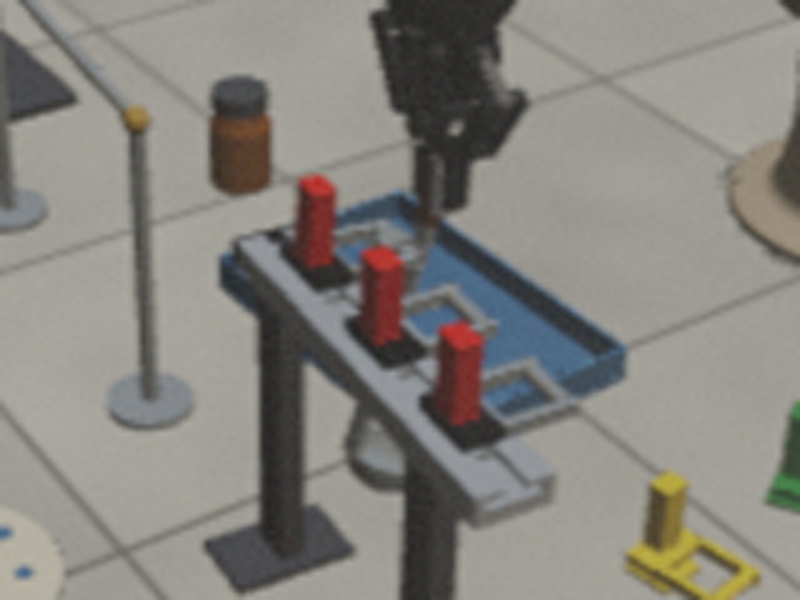

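```bash
python3 -m jog '[{"linear":[-0.02,0,0],"rotation":[0,0,0],"grip":5},{"linear":[-0.05,0,0],"rotation":[0,0,0],"grip":5},{"linear":[-0.08,0,0],"rotation":[0,0,0],"grip":5},{"linear":[-0.12,0,0],"rotation":[0,0,0],"grip":5},{"linear":[-0.16,0,0],"rotation":[0,0,0],"grip":5},{"linear":[-0.18,0.02,0],"rotation":[0,0,0],"grip":5},{"linear":[-0.18,0.05,0],"rotation":[0,0,0],"grip":5},{"linear":[-0.18,0.07,0],"rotation":[0,0,0],"grip":5},{"linear":[-0.18,0.07,0],"rotation":[0,0,0],"grip":5},{"linear":[-0.18,0.07,0],"rotation":[0,0,0],"grip":5}]'
python3 - <<'E'
from h import *
go([500,-219,295],-0.0985)
snap("scene","s3.npz")
crop("s3.npz",220,140,380,260,5,"pics/s3a.png")
E
```

```text
time_s: 4.55
eef_pos: [503.9, 127.3, 291.5]
ee_rot: [0.524, -0.478, 0.522, 0.474]
force: [0.2, -0.5, -1.1]
grip_width: 0.153
linear [-0.0104, -0.0959, -1.1506] rot [0.0083, -0.0009, 0.0121] pos [503.9 127.3 291.5] t 4.55 F [ 0.2 -0.5 -1.1] g 13.1
```

View pics/s3a.png

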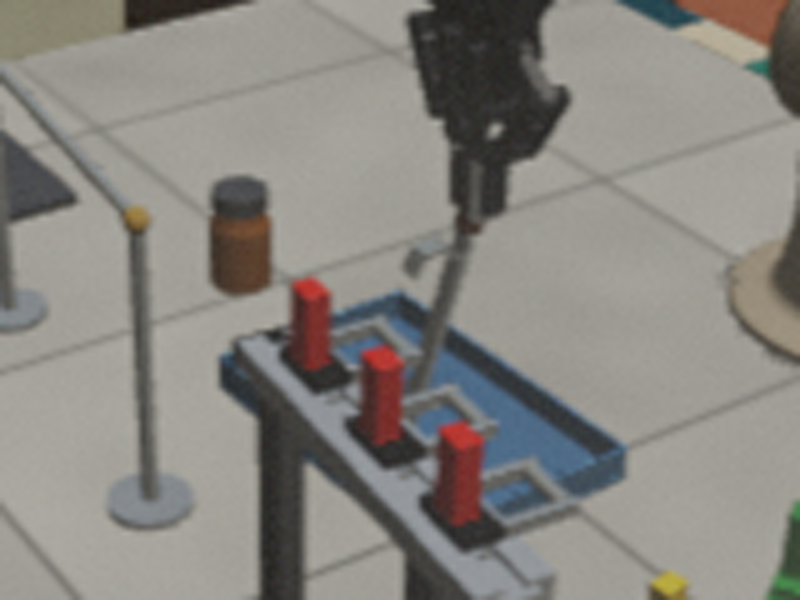

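```bash
python3 -m jog '[{"linear":[0,0,-0.03],"rotation":[0,0,0],"grip":5},{"linear":[0,0,-0.08],"rotation":[0,0,0],"grip":5},{"linear":[0,0,-0.15],"rotation":[0,0,0],"grip":5},{"linear":[0,0,-0.23],"rotation":[0,0,0],"grip":5},{"linear":[-0.01,-0.02,-0.31],"rotation":[0,0,0],"grip":5},{"linear":[-0.01,-0.04,-0.39],"rotation":[0,0,0],"grip":5},{"linear":[-0.01,-0.06,-0.47],"rotation":[0,0,0],"grip":5},{"linear":[-0.01,-0.07,-0.55],"rotation":[0,0,0],"grip":5},{"linear":[-0.01,-0.07,-0.63],"rotation":[0,0,0],"grip":5},{"linear":[-0.01,-0.07,-0.71],"rotation":[0,0,0],"grip":5},{"linear":[-0.01,-0.07,-0.79],"rotation":[0,0,0],"grip":5},{"linear":[-0.01,-0.07,-0.87],"rotation":[0,0,0],"grip":5},{"linear":[-0.01,-0.07,-0.94],"rotation":[0,0,0],"grip":5},{"linear":[-0.01,-0.07,-0.98],"rotation":[0,0,0],"grip":5},{"linear":[-0.01,-0.07,-1],"rotation":[0,0,0],"grip":5},{"linear":[-0.01,-0.07,-1],"rotation":[0,0,0],"grip":5}]'
python3 - <<'E'
from h import *
go([500,-205,295],-0.0985)
snap("wrist","w3.npz");snap("scene","s4.npz");snap("top","t4.npz")
crop("t4.npz",290,150,470,280,4,"pics/t4a.png")
E
```

```text
time_s: 5.93
eef_pos: [496.5, -174.2, 294.4]
ee_rot: [0.525, -0.477, 0.522, 0.474]
force: [-0.5, 0.6, -1.5]
grip_width: 0.154
linear [-0.0018, -0.0213, -0.101] rot [0.0054, -0.0007, 0.011] pos [ 496.5 -174.2  294.4] t 5.93 F [-0.5  0.6 -1.5] g 13.1
```

View pics/w3.png

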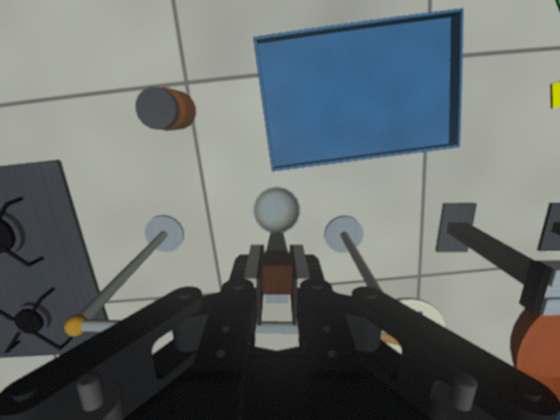

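View pics/t4a.png

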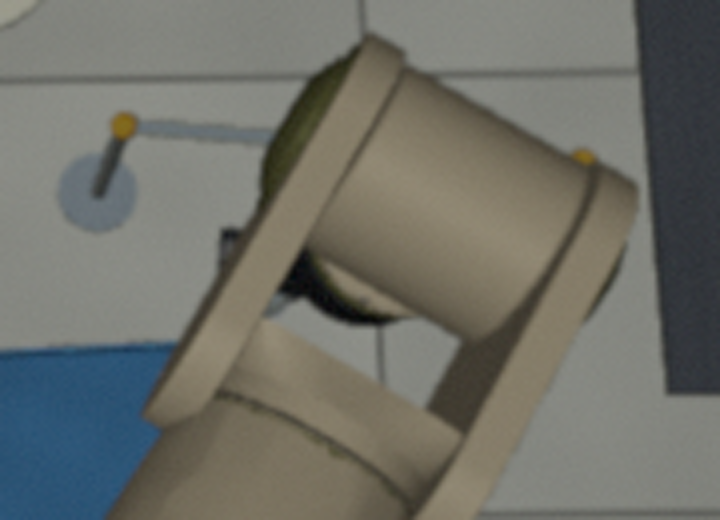

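Run:
```python
from h import *
crop("w3.npz",225,235,330,345,5,"pics/w3a.png")
crop("w3.npz",50,300,130,350,6,"pics/w3b.png")
crop("top0.npz",300,165,340,205,12,"pics/b1.png");crop("top0.npz",410,170,450,210,12,"pics/b2.png")
a=cv2.imread("pics/b1.png");b=cv2.imread("pics/b2.png");cv2.imwrite("pics/b.png",cv2.resize(np.hstack([a,b]),(800,400)))
```

```text
(no output)
```

View pics/w3a.png

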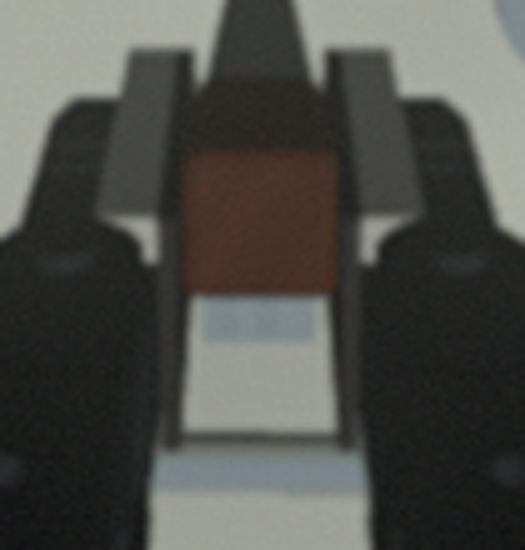

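View pics/w3b.png

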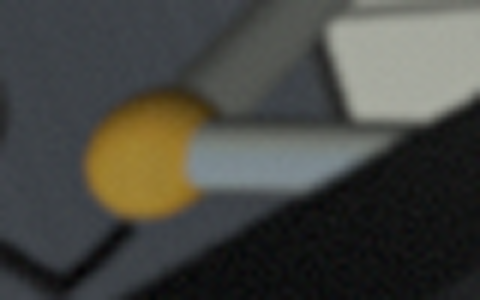

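View pics/b.png

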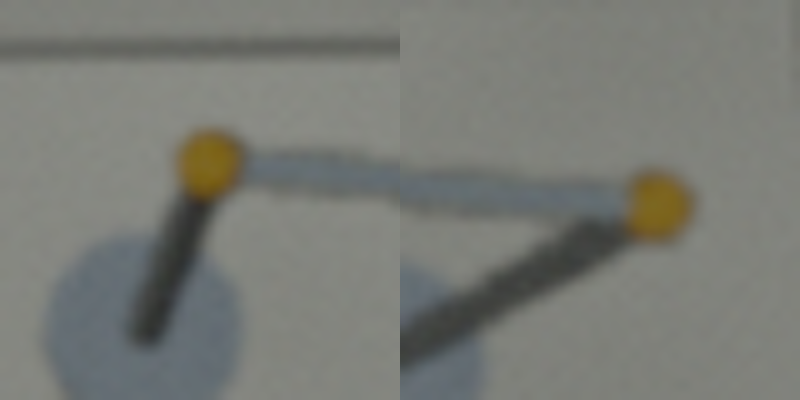

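Run:
```python
from h import *
b1=atz("top0.npz",320.8,180.9,220);b2=atz("top0.npz",435.6,190.3,220);w2=atz("w3.npz",73.8,325.8,220);wm=atz("w3.npz",276.2,327.6,220);w1=atz("w1.npz",73.8,206.8,220)
for n,v in zip("b1 b2 w2 wm w1".split(),(b1,b2,w2,wm,w1)):print(n,np.round(v,1))
print("yaw top",-np.arctan2(b1[0]-b2[0],b1[1]-b2[1]),"yaw wrist",-np.arctan2(w1[0]-w2[0],w1[1]-w2[1]),np.linalg.norm(b1-b2),np.linalg.norm(w1-w2))
P,p,d=cloud("w3.npz")
print([np.round(P[v,277],1).tolist() for v in range(322,336,2)])
```

```text
b1 [607.7 -80.  220. ]
b2 [ 580.2 -359.3  220. ]
w2 [ 580.3 -362.4  220. ]
wm [ 597.4 -184.4  220. ]
w1 [606.8 -81.6 220. ]
yaw top -0.09800905735724308 yaw wrist -0.0940331398324198 280.64262821813674 282.11514969991924
[[591.0, -183.1, 220.9], [591.2, -183.1, 223.2], [592.5, -183.2, 224.1], [593.3, -183.3, 225.7], [594.6, -183.4, 226.6], [596.2, -183.6, 227.1], [785.4, -201.2, 1.8]]
```

Run:
```python
from h import *
P,p,d=cloud("s4.npz")
crop("s4.npz",180,120,320,225,5.7,"pics/s4a.png")
```

View pics/s4a.png

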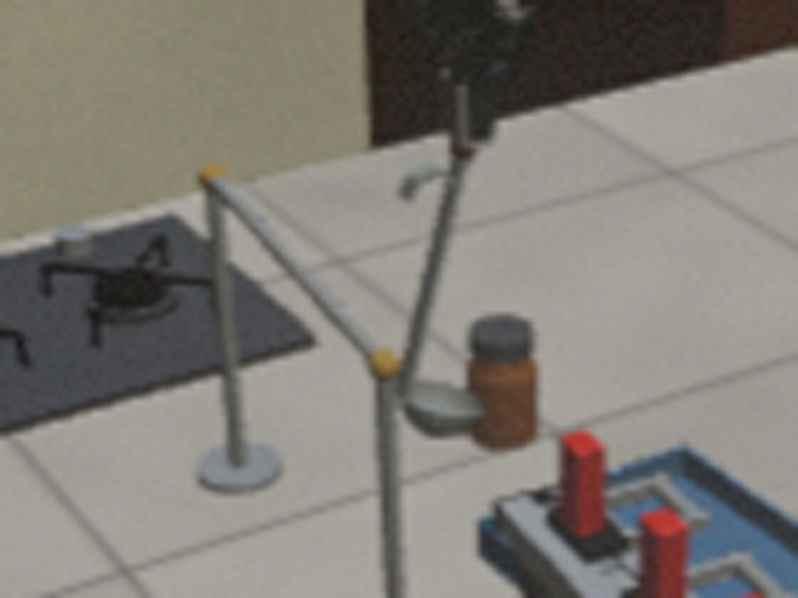

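Run:
```python
from h import *
P,p,d=cloud("s4.npz")
yaw=-0.097;ux=np.array([np.cos(yaw),np.sin(yaw)]);uy=np.array([-np.sin(yaw),np.cos(yaw)])
T=np.array([496.5,-174.2,294.4])
m=(np.linalg.norm(P-T,axis=2)<230)&(P[...,2]<285)&(P[...,2]>100)
m&=(abs((P[...,:2]-T[:2])@uy)<30)
D=(P-T)[m];r=np.stack([D[:,:2]@ux,D[:,:2]@uy,D[:,2]],1)
for z in range(-190,0,10):
    s=r[(r[:,2]>z)&(r[:,2]<=z+10)]
    if len(s): print(z+5,len(s),np.round(np.percentile(s[:,0],[0,25,50,75,100]),0),np.round(np.median(s[:,1]),1))
```

```text
-185 24 [ 3.  8. 15. 22. 42.] -6.4
-175 57 [-2.  5. 17. 29. 46.] 1.8
-165 24 [15. 32. 37. 43. 47.] 18.5
-155 8 [44. 46. 47. 48. 49.] 8.0
-145 10 [39. 44. 45. 46. 48.] 7.0
-135 8 [38. 39. 41. 42. 44.] 7.2
-125 8 [35. 37. 39. 40. 43.] 8.4
-115 11 [29. 35. 36. 37. 39.] 6.0
-105 9 [26. 30. 32. 34. 36.] 5.3
-95 11 [24. 27. 29. 31. 33.] 4.7
-85 9 [22. 25. 26. 28. 28.] 4.8
-75 29 [ 17.  26. 101. 103. 105.] 1.8
-65 18 [ 18.  21.  60.  99. 101.] 6.5
-55 10 [14. 17. 19. 20. 21.] 7.6
-45 10 [11. 14. 15. 16. 19.] 6.9
-35 12 [ 5. 10. 12. 14. 38.] 5.5
-25 19 [ 5. 10. 17. 38. 42.] 7.0
-15 28 [ 1.  8. 22. 28. 37.] 6.4
-5 1 [4. 4. 4. 4. 4.] 5.2
```

Run:
```python
from h import *
go([555.5,-195,294],-0.097);go([572.3,-195,242],-0.097)
```

```text
linear [0.0036, -0.2017, -0.0564] rot [0.007, -0.0005, 0.0118] pos [ 496.8 -172.5  294.7] t 6.08 F [-0.1 -0.3 -1.6] g 12.7
linear [0.1772, -0.2564, -0.0511] rot [0.007, -0.0005, 0.0118] pos [ 496.8 -172.5  294.7] t 6.08 F [-0.1 -0.3 -1.6] g 12.7
```

```bash
python3 -m jog '[{"linear":[0,0,-0.05],"rotation":[0,0,0],"grip":5},{"linear":[0,-0.06,-0.056],"rotation":[0.007,0,0.01],"grip":5},{"linear":[0,-0.12,-0.056],"rotation":[0.007,0,0.01],"grip":5},{"linear":[0,-0.17,-0.056],"rotation":[0.007,0,0.01],"grip":5},{"linear":[0.002,-0.2,-0.056],"rotation":[0.007,0,0.01],"grip":5},{"linear":[0.002,-0.2,-0.056],"rotation":[0.007,0,0.01],"grip":5},{"linear":[0.03,-0.209,-0.055],"rotation":[0.007,0,0.01],"grip":5},{"linear":[0.06,-0.218,-0.054],"rotation":[0.007,0,0.01],"grip":5},{"linear":[0.09,-0.228,-0.053],"rotation":[0.007,0,0.01],"grip":5},{"linear":[0.12,-0.237,-0.052],"rotation":[0.007,0,0.01],"grip":5},{"linear":[0.12,-0.237,-0.052],"rotation":[0.007,0,0.01],"grip":5},{"linear":[0.12,-0.237,-0.052],"rotation":[0.007,0,0.01],"grip":5}]'
python3 - <<'E'
from h import *
go([572.3,-195,242],-0.097)
snap("scene","s5.npz")
crop("s5.npz",170,110,290,200,6.6,"pics/s5a.png")
E
```

```text
time_s: 7.08
eef_pos: [566.2, -194.6, 258.5]
ee_rot: [0.524, -0.475, 0.524, 0.475]
force: [0.7, -0.3, -1.8]
grip_width: 0.15
linear [0.055, -0.0205, 0.0006] rot [-0.0, 0.0006, -0.0005] pos [ 566.2 -194.6  258.5] t 7.08 F [ 0.7 -0.3 -1.8] g 12.8
```

View pics/s5a.png

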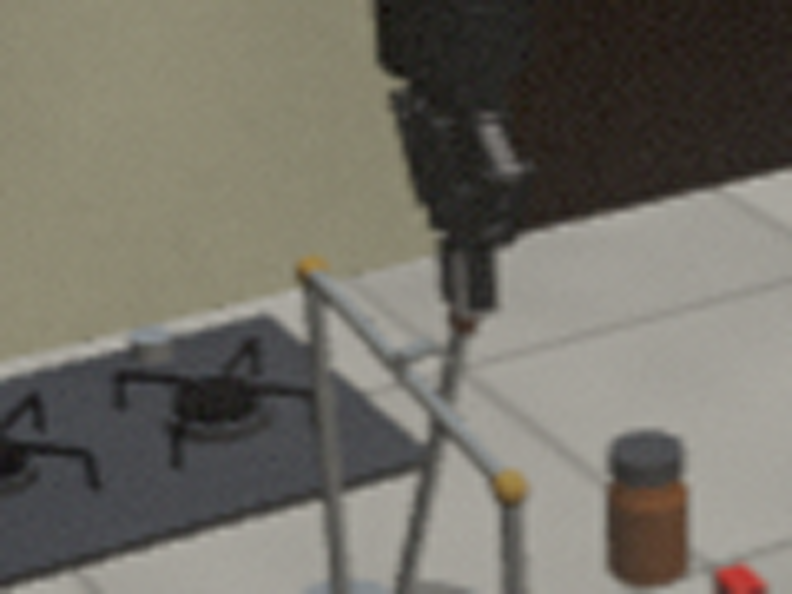

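```bash
python3 -m jog '[{"linear":[0.015,-0.006,0],"rotation":[0,0,0],"grip":5},{"linear":[0.03,-0.012,0],"rotation":[0,0,0],"grip":5},{"linear":[0.04,-0.016,0],"rotation":[0,0,0],"grip":5},{"linear":[0.05,-0.019,0],"rotation":[0,0,0],"grip":5},{"linear":[0.05,-0.019,0],"rotation":[0,0,0],"grip":5},{"linear":[0.05,-0.019,0],"rotation":[0,0,0],"grip":5}]'
python3 - <<'E'
from h import *
go([572.3,-195,241],-0.097)
snap("scene","s6.npz")
crop("s6.npz",170,110,290,200,6.6,"pics/s6a.png")
E
```

```text
time_s: 7.63
eef_pos: [572.0, -195.2, 244.0]
ee_rot: [0.524, -0.475, 0.524, 0.475]
force: [0.4, -0.5, -0.7]
grip_width: 0.151
linear [0.0101, -0.001, 0.0009] rot [0.0, -0.0002, 0.0011] pos [ 572.  -195.2  244. ] t 7.63 F [ 0.4 -0.5 -0.7] g 12.9
```

View pics/s6a.png

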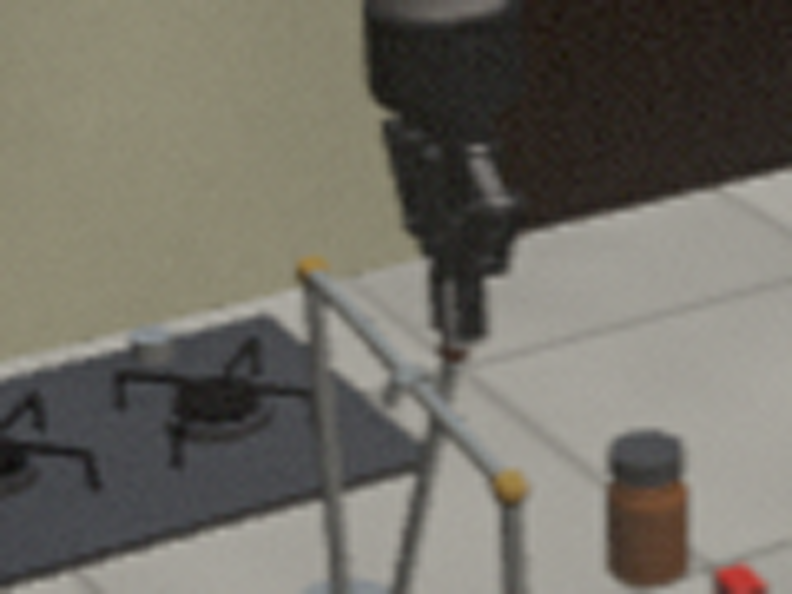

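```bash
python3 -m jog '[{"linear":[0.005,0,0],"rotation":[0,0,0],"grip":5},{"linear":[0.01,0,0],"rotation":[0,0,0],"grip":5},{"linear":[0.01,0,0],"rotation":[0,0,0],"grip":5},{"linear":[0.01,0,0],"rotation":[0,0,0],"grip":5}]'
python3 - <<'E'
from h import *
go([572.3,-195,239],-0.097)
E
```

```text
time_s: 8.02
eef_pos: [572.1, -195.4, 242.5]
ee_rot: [0.524, -0.476, 0.523, 0.474]
force: [-2.8, 1.0, 6.4]
grip_width: 0.156
linear [0.0118, -0.0006, 0.0014] rot [-0.0001, -0.0023, 0.0049] pos [ 572.1 -195.4  242.5] t 8.02 F [-2.8  1.   6.4] g 13.3
```

```bash
python3 -m jog '[{"linear":[-0.003,0.002,0],"rotation":[0,0,0],"grip":5},{"linear":[-0.003,0.002,0],"rotation":[0,0,0],"grip":14},{"linear":[-0.003,0.002,0],"rotation":[0,0,0],"grip":16},{"linear":[-0.003,0.002,0],"rotation":[0,0,0],"grip":18},{"linear":[-0.003,0.002,0],"rotation":[0,0,0],"grip":22},{"linear":[-0.003,0.002,0],"rotation":[0,0,0],"grip":28},{"linear":[-0.003,0.002,0],"rotation":[0,0,0],"grip":35},{"linear":[-0.003,0.002,0],"rotation":[0,0,0],"grip":40},{"linear":[-0.003,0.002,0],"rotation":[0,0,0],"grip":40}]'
python3 - <<'E'
from h import *
go([572.3,-195,300],-0.097)
snap("scene","s7.npz")
crop("s7.npz",170,110,290,200,6.6,"pics/s7a.png")
snap("wrist","w7.npz")
crop("w7.npz",200,200,360,320,5,"pics/w7a.png")
E
```

```text
time_s: 8.77
eef_pos: [571.5, -195.3, 243.4]
ee_rot: [0.524, -0.476, 0.523, 0.474]
force: [0.1, -1.0, 0.7]
grip_width: 0.471
linear [-0.1885, -0.003, 0.0011] rot [0.0001, -0.0023, 0.005] pos [ 571.5 -195.3  243.4] t 8.77 F [ 0.1 -1.   0.7] g 40.2
```

View pics/s7a.png

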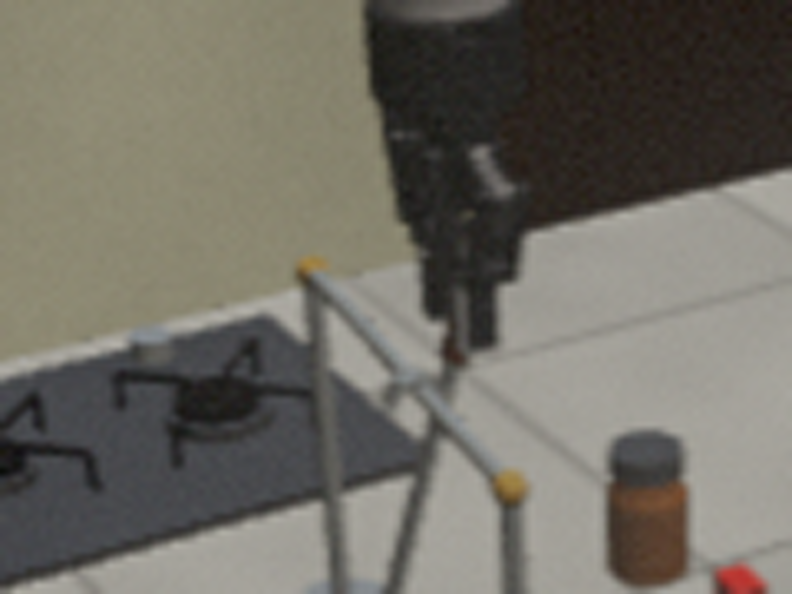

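View pics/w7a.png

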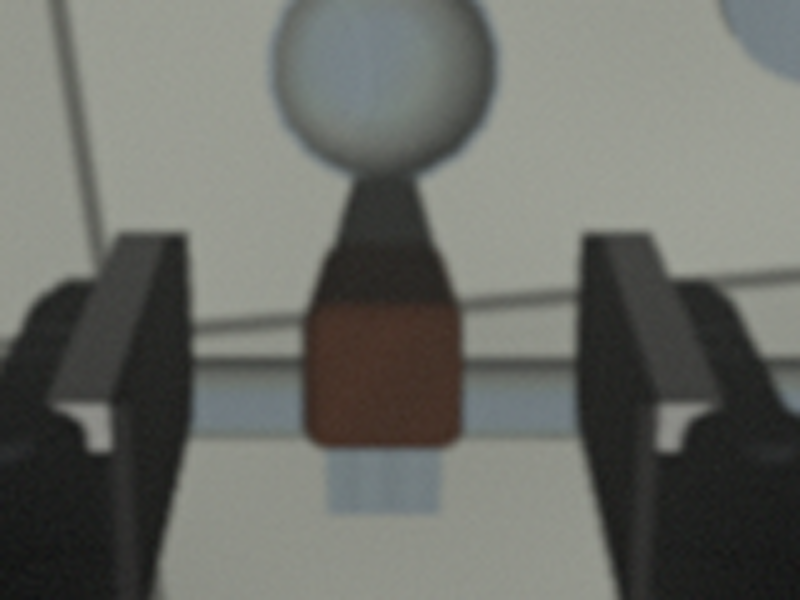

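```bash
python3 -m jog '[{"linear":[-0.05,0,0],"rotation":[0,0,0],"grip":40},{"linear":[-0.15,0,0],"rotation":[0,0,0],"grip":40},{"linear":[-0.25,0,0],"rotation":[0,0,0],"grip":40},{"linear":[-0.28,0,0.1],"rotation":[0,0,0],"grip":40},{"linear":[-0.28,0,0.25],"rotation":[0,0,0],"grip":40},{"linear":[-0.28,0,0.4],"rotation":[0,0,0],"grip":40},{"linear":[-0.28,0,0.55],"rotation":[0,0,0],"grip":40},{"linear":[-0.28,0,0.7],"rotation":[0,0,0],"grip":40},{"linear":[-0.28,0,0.85],"rotation":[0,0,0],"grip":40},{"linear":[-0.28,0,1],"rotation":[0,0,0],"grip":40},{"linear":[-0.28,0,1],"rotation":[0,0,0],"grip":40},{"linear":[-0.28,0,1],"rotation":[0,0,0],"grip":40}]'
python3 - <<'E'
from h import *
snap("wrist","w8.npz");snap("scene","s8.npz")
crop("s8.npz",170,110,290,200,6.6,"pics/s8a.png")
go([616.6,269.4,330],-0.0955)
E
```

```text
time_s: 9.87
eef_pos: [600.1, 107.6, 326.9]
ee_rot: [0.523, -0.477, 0.522, 0.476]
force: [-0.1, 0.3, 0.9]
grip_width: 0.47
linear [-0.011, -0.0012, 0.5553] rot [-0.0007, -0.003, 0.0046] pos [600.3 103.6 327. ] t 9.97 F [-0.3 -0.4 -0.2] g 40.1
```

View pics/w8.png

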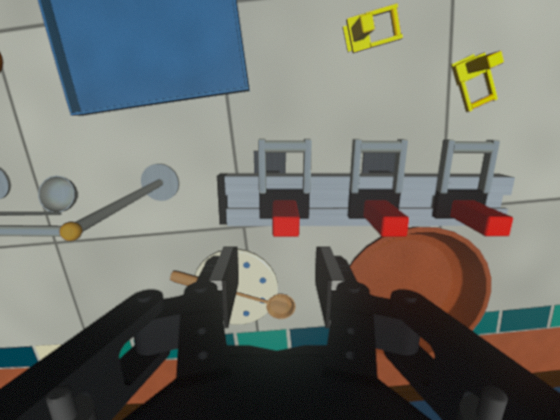

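View pics/s8a.png

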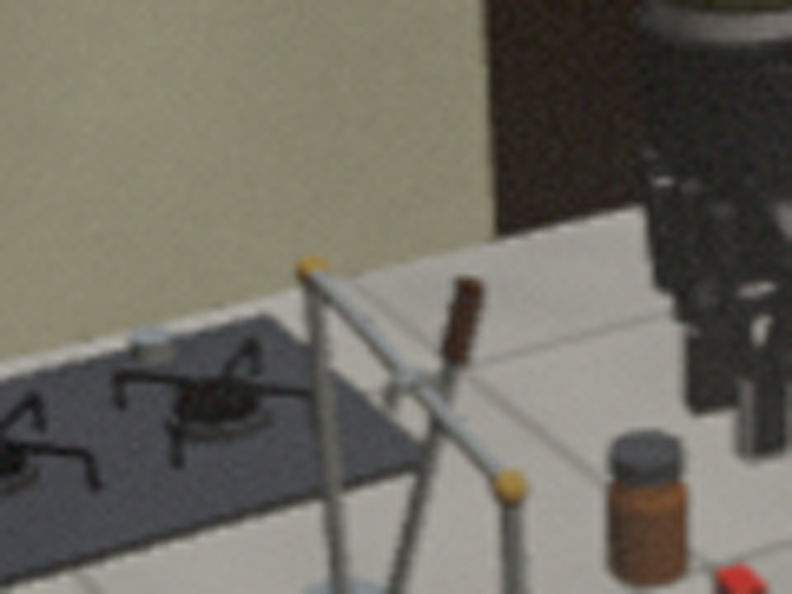

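```bash
python3 -m jog '[{"linear":[-0.01,0,0.14],"rotation":[0,0,0],"grip":40},{"linear":[-0.01,0,0.28],"rotation":[0,0,0],"grip":40},{"linear":[-0.01,0,0.42],"rotation":[0,0,0],"grip":40},{"linear":[-0.01,0,0.52],"rotation":[0,0,0],"grip":40},{"linear":[-0.01,0,0.555],"rotation":[0,0,0],"grip":40},{"linear":[-0.01,0,0.555],"rotation":[0,0,0],"grip":40},{"linear":[-0.01,0,0.555],"rotation":[0,0,0],"grip":40}]'
python3 - <<'E'
from h import *
snap("wrist","w9.npz")
crop("w9.npz",180,130,380,280,4,"pics/w9a.png")
go([616.6,269.4,232],-0.0955)
E
```

```text
time_s: 10.55
eef_pos: [616.7, 267.9, 329.4]
ee_rot: [0.524, -0.476, 0.524, 0.474]
force: [0.8, -0.5, 0.2]
grip_width: 0.47
linear [0.3259, 0.0019, 0.0074] rot [-0.0047, -0.004, 0.0049] pos [616.7 267.4 329.8] t 10.6 F [-0.2 -0.1 -0.1] g 40.0
```

View pics/w9a.png

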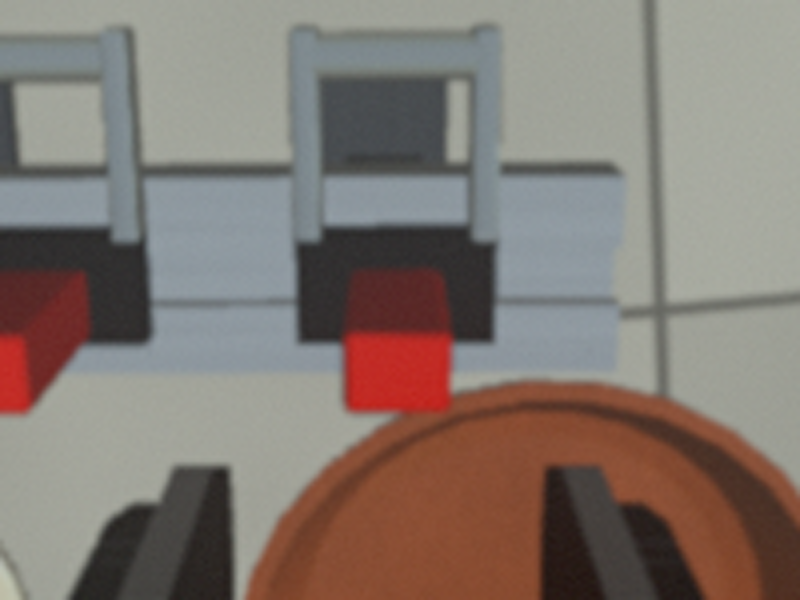

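```bash
python3 -c "
from h import *
print(atz('w9.npz',279.5,222.8,268))"; python3 -m jog '[{"linear":[0.1,0,0.007],"rotation":[0,0,0],"grip":40},{"linear":[0.2,0,0.007],"rotation":[0,0,0],"grip":40},{"linear":[0.28,0,0.007],"rotation":[0,0,0],"grip":40},{"linear":[0.325,0,0.007],"rotation":[0,0,0],"grip":40},{"linear":[0.325,0,0.007],"rotation":[0,0,0],"grip":40},{"linear":[0.325,0,0.007],"rotation":[0,0,0],"grip":32},{"linear":[0.325,0,0.007],"rotation":[0,0,0],"grip":26},{"linear":[0.325,0,0.007],"rotation":[0,0,0],"grip":22},{"linear":[0.325,0,0.007],"rotation":[0,0,0],"grip":18},{"linear":[0.325,0,0.007],"rotation":[0,0,0],"grip":12},{"linear":[0.325,0,0.007],"rotation":[0,0,0],"grip":12},{"linear":[0.325,0,0.007],"rotation":[0,0,0],"grip":12}]' 30
```

```text
[616.44528783 269.71485098 268.        ]
time_s: 11.6
eef_pos: [617.7, 268.9, 234.0]
ee_rot: [0.525, -0.477, 0.523, 0.473]
force: [0.0, -1.5, 6.2]
grip_width: 0.228
```

```bash
python3 -m jog '[{"linear":[0,0,0],"rotation":[0,0,0],"grip":12},{"linear":[0,0,0.01],"rotation":[0,0,0],"grip":12},{"linear":[0,0,0.025],"rotation":[0,0,0],"grip":12},{"linear":[0,0,0.045],"rotation":[0,0,0],"grip":12},{"linear":[0,0,0.065],"rotation":[0,0,0],"grip":12},{"linear":[0,0,0.08],"rotation":[0,0,0],"grip":12},{"linear":[0,0,0.08],"rotation":[0,0,0],"grip":12}]'
python3 - <<'E'
from h import *
go([616.6,269.4,234],-0.0955)
E
```

```text
time_s: 12.18
eef_pos: [620.1, 294.1, 234.0]
ee_rot: [0.525, -0.477, 0.522, 0.473]
force: [-0.4, 1.3, 2.6]
grip_width: 0.234
linear [0.0001, 0.0035, -0.0832] rot [-0.0029, -0.0019, 0.0119] pos [620.1 294.1 234. ] t 12.18 F [-0.4  1.3  2.6] g 19.9
```

```bash
python3 -m jog '[{"linear":[0,0,0.01],"rotation":[0,0,0],"grip":12},{"linear":[0,0,0.03],"rotation":[0,0,0],"grip":12},{"linear":[0,0,0.05],"rotation":[0,0,0],"grip":12},{"linear":[0,0,0.07],"rotation":[0,0,0],"grip":12},{"linear":[0,0,0.09],"rotation":[0,0,0],"grip":12},{"linear":[0,0,0.11],"rotation":[0,0,0],"grip":12},{"linear":[0,0,0.13],"rotation":[0,0,0],"grip":12},{"linear":[0,0,0.15],"rotation":[0,0,0],"grip":12},{"linear":[0,0,0.17],"rotation":[0,0,0],"grip":12},{"linear":[0,0,0.19],"rotation":[0,0,0],"grip":12},{"linear":[0,0,0.19],"rotation":[0,0,0],"grip":12},{"linear":[0,0,0.19],"rotation":[0,0,0],"grip":12}]' 50
python3 - <<'E'
from h import *
go([616.6,269.4,234],-0.0955)
snap("wrist","w10.npz");snap("scene","s10.npz")
crop("w10.npz",150,160,380,330,3.4,"pics/w10a.png")
crop("s10.npz",250,170,390,280,5.5,"pics/s10a.png")
E
```

```text
time_s: 13.18
eef_pos: [625.4, 351.3, 233.4]
ee_rot: [0.524, -0.477, 0.523, 0.474]
force: [0.0, -0.3, -1.1]
grip_width: 0.226
linear [-0.0017, 0.003, -0.2745] rot [-0.0018, -0.0022, 0.0106] pos [625.4 351.3 233.4] t 13.18 F [ 0.  -0.3 -1.1] g 19.3
```

View pics/w10a.png

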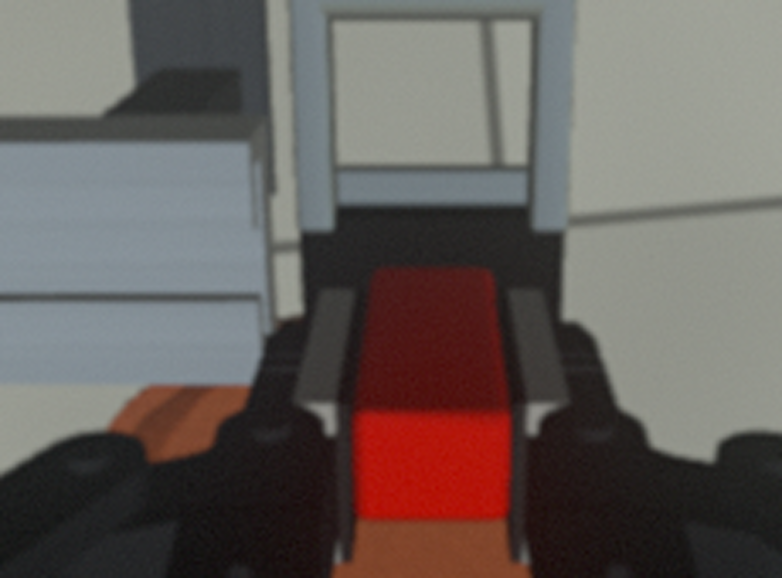

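View pics/s10a.png

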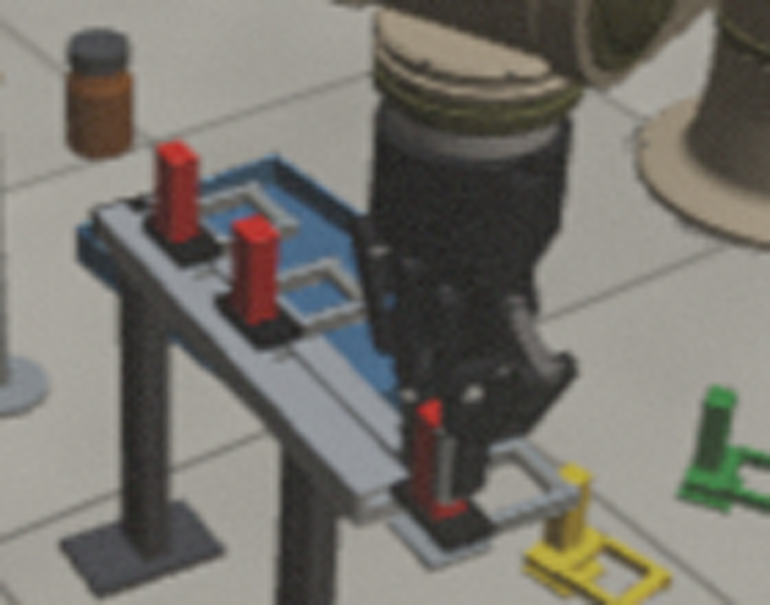

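```bash
python3 - <<'E'
from h import *
P,p,d=cloud("s10.npz")
go([500,320,300],0.0);go([423,40,200],0.035)
E
python3 -m jog '[{"linear":[-0.03,0,0],"rotation":[0,0,0],"grip":12},{"linear":[-0.08,0,0],"rotation":[0,0,0],"grip":12},{"linear":[-0.15,0,0],"rotation":[0,0,0],"grip":12},{"linear":[-0.2,0.04,0],"rotation":[0.04,0,0],"grip":12},{"linear":[-0.2,0.12,0],"rotation":[0.1,0,0],"grip":12},{"linear":[-0.2,0.22,0],"rotation":[0.15,0,0],"grip":12},{"linear":[-0.2,0.32,-0.05],"rotation":[0.2,0,0],"grip":12},{"linear":[-0.2,0.42,-0.13],"rotation":[0.26,0,0],"grip":12},{"linear":[-0.2,0.5,-0.23],"rotation":[0.26,0,0],"grip":12},{"linear":[-0.2,0.55,-0.34],"rotation":[0.26,0,0],"grip":12},{"linear":[-0.2,0.58,-0.45],"rotation":[0.26,0,0],"grip":12},{"linear":[-0.2,0.58,-0.56],"rotation":[0.26,0,0],"grip":12},{"linear":[-0.2,0.58,-0.67],"rotation":[0.26,0,0],"grip":12},{"linear":[-0.2,0.58,-0.78],"rotation":[0.26,0,0],"grip":12},{"linear":[-0.2,0.58,-0.88],"rotation":[0.26,0,0],"grip":12},{"linear":[-0.2,0.58,-0.95],"rotation":[0.26,0,0],"grip":12},{"linear":[-0.2,0.58,-0.98],"rotation":[0.26,0,0],"grip":12},{"linear":[-0.2,0.58,-0.98],"rotation":[0.26,0,0],"grip":12}]'
python3 - <<'E'
from h import *
snap("wrist","w11.npz");snap("top","t11.npz");snap("scene","s11.npz");go([423,-130,200],0.035)
E
```

```text
linear [-0.223, 0.4054, -0.1429] rot [-0.194, -0.0027, 0.0113] pos [625.6 350.8 233.8] t 13.28 F [ 0.4  0.4 -0.6] g 19.3
linear [0.1105, 0.5723, -1.0963] rot [-0.264, -0.0029, 0.0112] pos [625.6 350.8 233.8] t 13.28 F [ 0.4  0.4 -0.6] g 19.3
time_s: 14.78
eef_pos: [423.7, 73.8, 293.9]
ee_rot: [0.556, -0.441, 0.553, 0.437]
force: [-0.7, -0.2, -1.3]
grip_width: 0.224
linear [0.3121, -0.15, -0.6694] rot [-0.5229, -0.0014, 0.0122] pos [423.7  75.9 293.4] t 14.93 F [-0.4 -0.8 -1.8] g 19.1
```

View pics/w11.png

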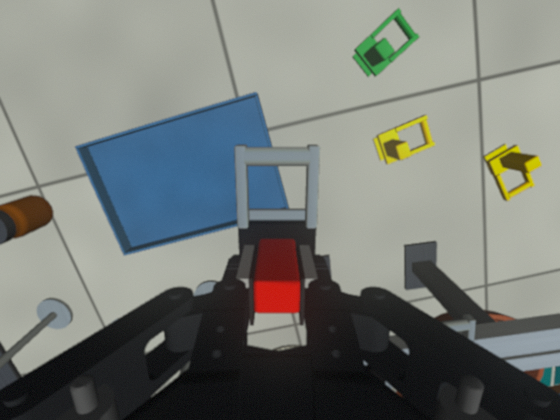

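View pics/t11.png

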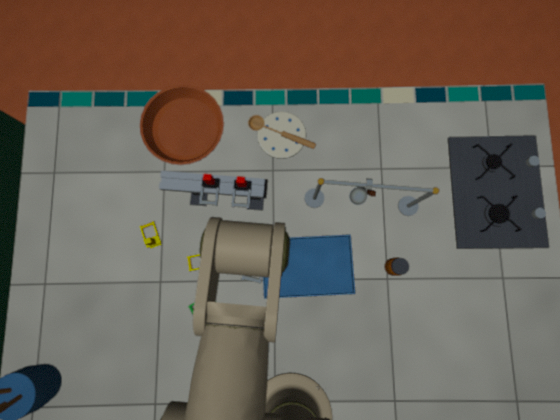

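```bash
cat >> h.py <<'E'
def tray(f,cs,z=28):
    C=[atz(f,u,v,z) for u,v in cs];m=np.mean(C,0);print("corners",np.round(C,1).tolist(),"mid",np.round(m,1))
def mid(a,b):return (np.array(a)+b)/2
E
python3 - <<'E'
from h import *
tray("w11.npz",[(78,148),(257,94),(127,254),(289,210)])
tray("t11.npz",[(350.5,235.5),(354,293)])
tray("top0.npz",[(263,239.5),(350.5,235.5),(264.5,297),(354,293)])
P,p,d=cloud("top0.npz");p=p.astype(int)
b=(p[...,2]>p[...,0]+40)&(P[...,1]<150)&(P[...,1]>-300)&(P[...,0]>250)&(P[...,0]<550)&(P[...,2]>18)
Q=P[b][:,:2]
print(len(Q),cv2.minAreaRect(Q.astype(np.float32)))
E
```

```text
corners [[327.9, -183.5, 28.0], [317.9, 72.2, 28.0], [492.9, -175.4, 28.0], [480.4, 78.6, 28.0]] mid [404.8 -52.   28. ]
corners [[490.1, -180.4, 28.0], [327.6, -183.5, 28.0]] mid [ 408.9 -181.9   28. ]
corners [[481.5, 72.5, 28.0], [490.1, -180.4, 28.0], [319.3, 69.0, 28.0], [327.6, -183.5, 28.0]] mid [404.6 -55.6  28. ]
374 ((405.31536865234375, -54.047271728515625), (166.8202362060547, 256.7952880859375), 1.9582242965698242)
```

```bash
python3 -m jog '[{"linear":[0,-0.02,-0.06],"rotation":[-0.1,0,0],"grip":12},{"linear":[0,-0.05,-0.16],"rotation":[-0.22,0,0],"grip":12},{"linear":[0.04,-0.08,-0.28],"rotation":[-0.34,0,0],"grip":12},{"linear":[0.1,-0.1,-0.4],"rotation":[-0.46,0,0],"grip":12},{"linear":[0.18,-0.13,-0.52],"rotation":[-0.52,0,0.01],"grip":12},{"linear":[0.26,-0.15,-0.62],"rotation":[-0.52,0,0.01],"grip":12},{"linear":[0.32,-0.155,-0.67],"rotation":[-0.52,0,0.01],"grip":12},{"linear":[0.37,-0.155,-0.67],"rotation":[-0.52,0,0.01],"grip":12},{"linear":[0.4,-0.155,-0.67],"rotation":[-0.52,0,0.01],"grip":12},{"linear":[0.4,-0.155,-0.67],"rotation":[-0.52,0,0.01],"grip":12},{"linear":[0.4,-0.155,-0.67],"rotation":[-0.52,0,0.01],"grip":12}]'
python3 - <<'E'
from h import *
snap("wrist","w12.npz");snap("scene","s12.npz");go([425.6,-131.4,60],0.034)
E
```

```text
time_s: 15.85
eef_pos: [425.1, -129.7, 174.0]
ee_rot: [-0.491, 0.509, -0.491, -0.508]
force: [0.1, -0.3, -0.7]
grip_width: 0.225
linear [0.3823, 0.0001, -0.0038] rot [0.0021, -0.0036, 0.0051] pos [ 425.3 -130.1  174.7] t 15.95 F [-0.7  0.3 -1. ] g 19.2
```

View pics/w12.png

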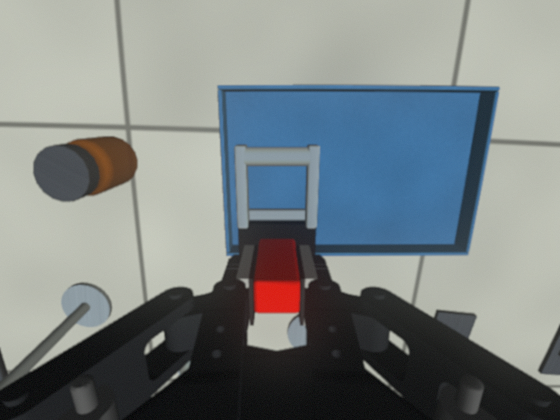

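View pics/s12.png

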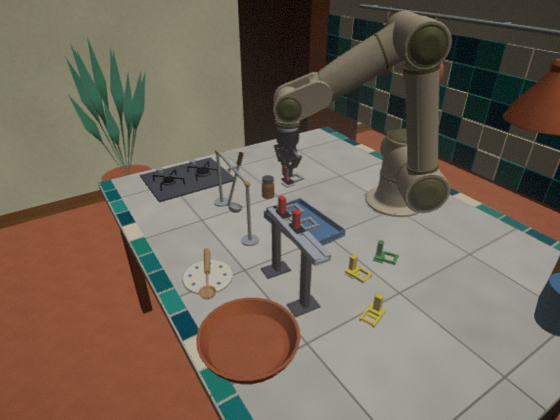

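```bash
python3 -m jog '[{"linear":[0.05,0,-0.004],"rotation":[0,0,0],"grip":12},{"linear":[0.12,0,-0.004],"rotation":[0,0,0],"grip":12},{"linear":[0.2,0,-0.004],"rotation":[0,0,0],"grip":12},{"linear":[0.28,0,-0.004],"rotation":[0,0,0],"grip":12},{"linear":[0.34,0,-0.004],"rotation":[0,0,0],"grip":12},{"linear":[0.38,0,-0.004],"rotation":[0,0,0],"grip":12},{"linear":[0.41,0,-0.004],"rotation":[0,0,0],"grip":12},{"linear":[0.43,0,-0.004],"rotation":[0,0,0],"grip":12},{"linear":[0.445,0,-0.004],"rotation":[0,0,0],"grip":12},{"linear":[0.445,0,-0.004],"rotation":[0,0,0],"grip":12},{"linear":[0.445,0,-0.004],"rotation":[0,0,0],"grip":12}]'
python3 - <<'E'
from h import *
snap("wrist","w13.npz");go([425.6,-131.4,37.5],0.034)
crop("w13.npz",190,60,500,290,2.5,"pics/w13a.png")
E
```

```text
time_s: 16.87
eef_pos: [426.0, -131.6, 41.7]
ee_rot: [-0.491, 0.51, -0.491, -0.507]
force: [0.8, -0.4, -1.1]
grip_width: 0.226
linear [0.0142, 0.0017, 0.001] rot [0.0024, -0.005, 0.0071] pos [ 426.1 -131.7   41.8] t 16.92 F [-0.4 -0.4 -1.4] g 19.5
```

View pics/w13a.png

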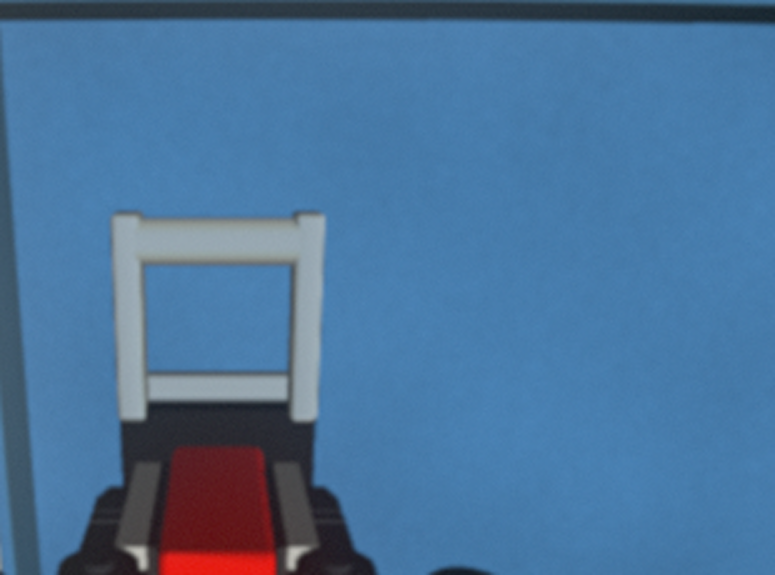

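```bash
python3 -m jog '[{"linear":[0.005,0,0],"rotation":[0,0,0],"grip":12},{"linear":[0.01,0,0],"rotation":[0,0,0],"grip":12},{"linear":[0.013,0,0],"rotation":[0,0,0],"grip":12},{"linear":[0.014,0,0],"rotation":[0,0,0],"grip":12},{"linear":[0.014,0,0],"rotation":[0,0,0],"grip":12}]'
python3 - <<'E'
from h import *
go([425.6,-131.4,37.5],0.034)
E
```

```text
time_s: 17.33
eef_pos: [426.2, -131.8, 38.0]
ee_rot: [-0.491, 0.51, -0.491, -0.507]
force: [-1.9, -0.0, 4.5]
grip_width: 0.226
linear [0.0015, 0.0021, 0.0013] rot [0.0024, -0.0055, 0.0078] pos [ 426.2 -131.8   38. ] t 17.33 F [-1.9 -0.   4.5] g 19.3
```

Contact. Release and rise.

```bash
python3 -m jog '[{"linear":[0,0,0],"rotation":[0,0,0],"grip":20},{"linear":[0,0,0],"rotation":[0,0,0],"grip":23},{"linear":[0,0,0],"rotation":[0,0,0],"grip":28},{"linear":[0,0,0],"rotation":[0,0,0],"grip":36},{"linear":[0,0,0],"rotation":[0,0,0],"grip":44},{"linear":[-0.02,0,0],"rotation":[0,0,0],"grip":44},{"linear":[-0.08,0,0],"rotation":[0,0,0],"grip":44},{"linear":[-0.18,0,0],"rotation":[0,0,0],"grip":44},{"linear":[-0.3,0,0],"rotation":[0,0,0],"grip":44},{"linear":[-0.43,0,0],"rotation":[0,0,0],"grip":44},{"linear":[-0.56,0,0.03],"rotation":[0,0,0],"grip":44},{"linear":[-0.69,0,0.1],"rotation":[0,0,0],"grip":44},{"linear":[-0.82,0,0.2],"rotation":[0,0,0],"grip":44},{"linear":[-0.9,0,0.33],"rotation":[0,0,0],"grip":44},{"linear":[-0.95,0,0.46],"rotation":[0,0,0],"grip":44},{"linear":[-0.95,0,0.6],"rotation":[0,0,0],"grip":44},{"linear":[-0.95,0,0.73],"rotation":[0,0,0],"grip":44},{"linear":[-0.95,0,0.8],"rotation":[0,0,0],"grip":44},{"linear":[-0.95,0,0.8],"rotation":[0,0,0],"grip":44}]'
python3 - <<'E'
from h import *
snap("scene","s14.npz");go([608.9,192.6,325],-0.0955)
crop("s14.npz",180,130,380,280,4,"pics/s14a.png")
E
```

```text
time_s: 18.92
eef_pos: [415.6, 113.1, 323.0]
ee_rot: [-0.491, 0.512, -0.489, -0.509]
force: [-0.4, -0.6, -0.0]
grip_width: 0.516
linear [-0.0053, -0.6534, 0.2463] rot [0.2705, -0.0046, 0.0089] pos [416.  111.  322.7] t 18.97 F [-0.7 -0.6 -1. ] g 44.0
```

View pics/s14a.png

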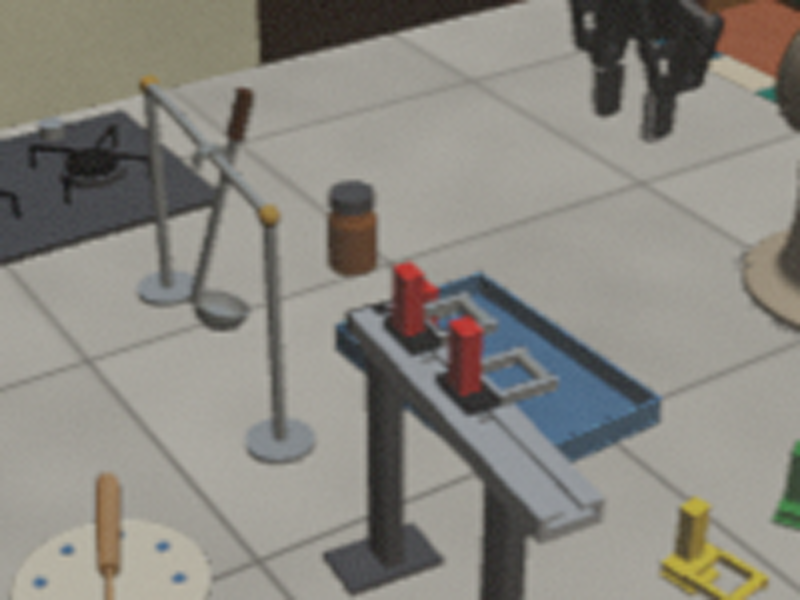

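```bash
python3 -m jog '[{"linear":[0,-0.1,0.04],"rotation":[0.06,0,0],"grip":44},{"linear":[0,-0.22,0.08],"rotation":[0.14,0,0],"grip":44},{"linear":[0,-0.35,0.13],"rotation":[0.22,0,0],"grip":44},{"linear":[0,-0.48,0.18],"rotation":[0.27,0,0],"grip":44},{"linear":[0,-0.6,0.23],"rotation":[0.27,0,0],"grip":44},{"linear":[0,-0.653,0.246],"rotation":[0.27,0,0.008],"grip":44},{"linear":[0,-0.653,0.246],"rotation":[0.27,0,0.008],"grip":44},{"linear":[0,-0.653,0.246],"rotation":[0.27,0,0.008],"grip":44}]'
python3 - <<'E'
from h import *
snap("wrist","w15.npz");go([608.9,192.6,233],-0.0955)
P,p,d=cloud("w15.npz");p=p.astype(int)
red=(p[...,0]>150)&(p[...,1]<60)&(p[...,2]<60)&(P[...,2]>255)
n,l,st,c=cv2.connectedComponentsWithStats(red.astype(np.uint8))
for i in range(1,n):
    if st[i,4]>15: print(st[i],c[i],np.round(atz("w15.npz",*c[i],268),1))
crop("w15.npz",120,130,380,310,3,"pics/w15a.png")
E
```

```text
time_s: 19.63
eef_pos: [609.3, 191.4, 322.5]
ee_rot: [0.523, -0.476, 0.524, 0.475]
force: [-0.2, -0.5, 0.6]
grip_width: 0.514
linear [0.3012, -0.0004, 0.005] rot [-0.0015, -0.0053, 0.0003] pos [608.7 191.4 323.4] t 19.68 F [-0.7 -0.5  1.2] g 44.1
[266 217  26  20 484] [278.44214876 226.30785124] [609.  192.4 268. ]
[154 218  28  19 490] [167.76326531 226.97346939] [602.1 114.1 268. ]
```

View pics/w15a.png

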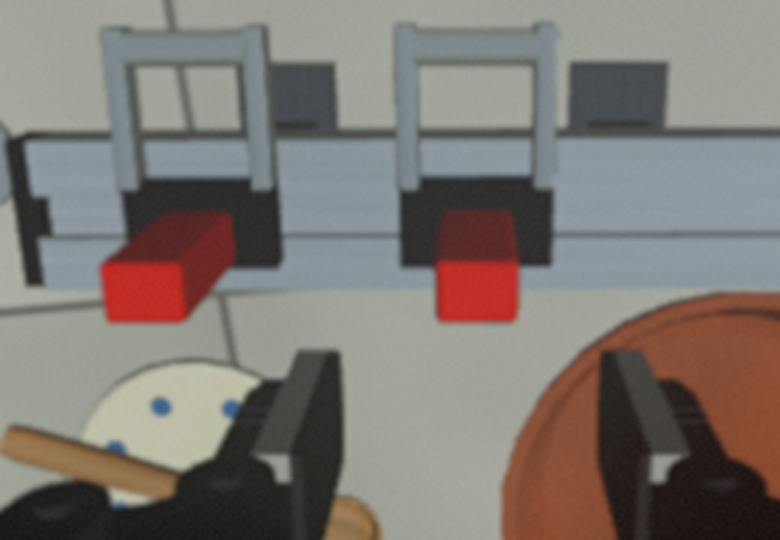

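```bash
python3 -m jog '[{"linear":[0.1,0,0.005],"rotation":[0,0,0],"grip":40},{"linear":[0.2,0,0.005],"rotation":[0,0,0],"grip":40},{"linear":[0.27,0,0.005],"rotation":[0,0,0],"grip":40},{"linear":[0.301,0,0.005],"rotation":[0,0,0],"grip":40},{"linear":[0.301,0,0.005],"rotation":[0,0,0],"grip":40},{"linear":[0.301,0,0.005],"rotation":[0,0,0],"grip":32},{"linear":[0.301,0,0.005],"rotation":[0,0,0],"grip":26},{"linear":[0.301,0,0.005],"rotation":[0,0,0],"grip":22},{"linear":[0.301,0,0.005],"rotation":[0,0,0],"grip":18},{"linear":[0.301,0,0.005],"rotation":[0,0,0],"grip":12},{"linear":[0.301,0,0.005],"rotation":[0,0,0],"grip":12},{"linear":[0.301,0,0.005],"rotation":[0,0,0],"grip":12}]' 30
python3 - <<'E'
from h import *
go([624.6,350.5,233.8],-0.0955)
E
```

```text
time_s: 20.68
eef_pos: [609.3, 192.6, 234.9]
ee_rot: [0.524, -0.477, 0.523, 0.474]
force: [-1.2, 0.1, 6.0]
grip_width: 0.23
linear [0.0024, -0.0002, 0.5286] rot [-0.0014, -0.0041, 0.0063] pos [609.3 192.6 234.9] t 20.68 F [-1.2  0.1  6. ] g 19.6
```

```bash
python3 -m jog '[{"linear":[0,0,0],"rotation":[0,0,0],"grip":12},{"linear":[0,0,0.01],"rotation":[0,0,0],"grip":12},{"linear":[0,0,0.03],"rotation":[0,0,0],"grip":12},{"linear":[0,0,0.055],"rotation":[0,0,0],"grip":12},{"linear":[0,0,0.08],"rotation":[0,0,0],"grip":12},{"linear":[0,0,0.105],"rotation":[0,0,0],"grip":12},{"linear":[0,0,0.13],"rotation":[0,0,0],"grip":12},{"linear":[0,0,0.155],"rotation":[0,0,0],"grip":12},{"linear":[0,0,0.18],"rotation":[0,0,0],"grip":12},{"linear":[0,0,0.205],"rotation":[0,0,0],"grip":12},{"linear":[0,0,0.23],"rotation":[0,0,0],"grip":12},{"linear":[0,0,0.25],"rotation":[0,0,0],"grip":12},{"linear":[0,0,0.25],"rotation":[0,0,0],"grip":12}]'
python3 - <<'E'
from h import *
go([624.6,350.5,233.8],-0.0955)
E
```

```text
time_s: 21.77
eef_pos: [616.6, 268.8, 234.9]
ee_rot: [0.524, -0.477, 0.522, 0.474]
force: [0.5, 2.3, 4.1]
grip_width: 0.228
linear [0.0034, -0.0007, 0.2735] rot [0.0007, -0.0016, 0.0079] pos [616.6 268.8 234.9] t 21.77 F [0.5 2.3 4.1] g 19.5
```

```bash
python3 -m jog '[{"linear":[0,0,0.01],"rotation":[0,0,0],"grip":12},{"linear":[0,0,0.03],"rotation":[0,0,0],"grip":12},{"linear":[0,0,0.055],"rotation":[0,0,0],"grip":12},{"linear":[0,0,0.08],"rotation":[0,0,0],"grip":12},{"linear":[0,0,0.105],"rotation":[0,0,0],"grip":12},{"linear":[0,0,0.13],"rotation":[0,0,0],"grip":12},{"linear":[0,0,0.15],"rotation":[0,0,0],"grip":12},{"linear":[0,0,0.17],"rotation":[0,0,0],"grip":12},{"linear":[0,0,0.19],"rotation":[0,0,0],"grip":12},{"linear":[0,0,0.21],"rotation":[0,0,0],"grip":12},{"linear":[0,0,0.23],"rotation":[0,0,0],"grip":12},{"linear":[0,0,0.25],"rotation":[0,0,0],"grip":12},{"linear":[0,0,0.273],"rotation":[0,0,0],"grip":12},{"linear":[0,0,0.273],"rotation":[0,0,0],"grip":12},{"linear":[0,0,0.273],"rotation":[0,0,0],"grip":12}]' 50
python3 - <<'E'
from h import *
snap("scene","s16.npz");snap("wrist","w16.npz")
crop("s16.npz",250,170,390,280,5.5,"pics/s16a.png");crop("w16.npz",150,160,380,330,3.4,"pics/w16a.png")
go([424,80,300],0.034)
E
```

```text
time_s: 23.02
eef_pos: [624.2, 350.9, 234.0]
ee_rot: [0.523, -0.477, 0.523, 0.475]
force: [0.9, 0.7, -0.8]
grip_width: 0.224
linear [-0.2194, 0.5784, -0.9606] rot [-0.2582, -0.0023, 0.0067] pos [624.3 350.3 234.5] t 23.12 F [-0.3  0.3 -0.9] g 19.1
```

View pics/w16a.png

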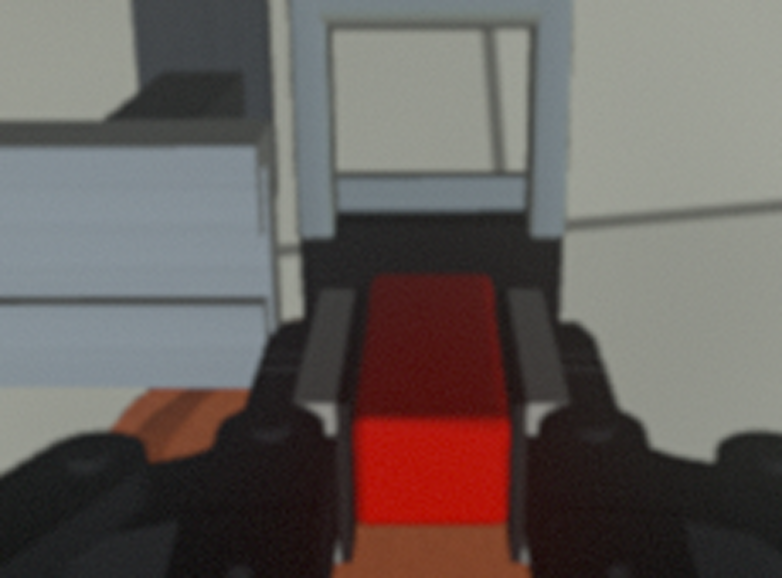

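```bash
python3 -m jog '[{"linear":[-0.03,0,0],"rotation":[0,0,0],"grip":12},{"linear":[-0.08,0,0],"rotation":[0,0,0],"grip":12},{"linear":[-0.15,0,0],"rotation":[0,0,0],"grip":12},{"linear":[-0.2,0.04,0],"rotation":[-0.04,0,0],"grip":12},{"linear":[-0.22,0.12,0],"rotation":[-0.1,0,0],"grip":12},{"linear":[-0.22,0.22,0],"rotation":[-0.15,0,0],"grip":12},{"linear":[-0.22,0.32,-0.05],"rotation":[-0.2,0,0],"grip":12},{"linear":[-0.22,0.42,-0.13],"rotation":[-0.26,0,0.005],"grip":12},{"linear":[-0.22,0.5,-0.23],"rotation":[-0.26,0,0.005],"grip":12},{"linear":[-0.22,0.55,-0.34],"rotation":[-0.26,0,0.005],"grip":12},{"linear":[-0.22,0.58,-0.45],"rotation":[-0.26,0,0.005],"grip":12},{"linear":[-0.22,0.58,-0.56],"rotation":[-0.26,0,0.005],"grip":12},{"linear":[-0.22,0.58,-0.67],"rotation":[-0.26,0,0.005],"grip":12},{"linear":[-0.22,0.58,-0.78],"rotation":[-0.26,0,0.005],"grip":12},{"linear":[-0.22,0.58,-0.88],"rotation":[-0.26,0,0.005],"grip":12},{"linear":[-0.22,0.58,-0.94],"rotation":[-0.26,0,0.005],"grip":12},{"linear":[-0.22,0.58,-0.96],"rotation":[-0.26,0,0.005],"grip":12},{"linear":[-0.22,0.58,-0.96],"rotation":[-0.26,0,0.005],"grip":12}]'
python3 - <<'E'
from h import *
snap("wrist","w17.npz");go([424.1,-53.4,180],0.034)
E
```

```text
time_s: 24.62
eef_pos: [423.6, 79.3, 300.9]
ee_rot: [-0.492, 0.509, -0.492, -0.507]
force: [-0.2, 0.4, -0.5]
grip_width: 0.227
linear [0.4029, 0.0143, -0.4448] rot [-0.0009, -0.002, 0.0036] pos [423.7  80.2 300.7] t 24.67 F [ 0.5 -0.1 -2.3] g 19.2
```

View pics/w17.png

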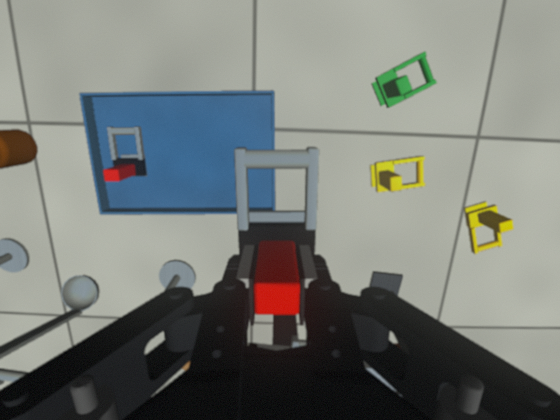

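Run:
```python
from h import *
tray("w17.npz",[(81,94),(274,91.5),(101,213.5),(275,212)])
P,p,d=cloud("w17.npz");p=p.astype(int)
red=(p[...,0]>130)&(p[...,1]<60)&(p[...,2]<60)&(P[...,2]<90)
print(np.round(atz("w17.npz",116,174,72),1), np.round(atz("w17.npz",124,129,25),1))
```

```text
corners [[325.7, -184.6, 28.0], [316.1, 72.1, 28.0], [492.5, -178.9, 28.0], [481.5, 78.6, 28.0]] mid [404.  -53.2  28. ]
[ 423.8 -125.3   72. ] [ 370.  -132.5   25. ]
```

```bash
python3 -m jog '[{"linear":[0.02,0,-0.08],"rotation":[0,0,0],"grip":12},{"linear":[0.06,0.005,-0.18],"rotation":[0,0,0],"grip":12},{"linear":[0.14,0.01,-0.28],"rotation":[0,0,0],"grip":12},{"linear":[0.24,0.014,-0.38],"rotation":[0,0,0],"grip":12},{"linear":[0.34,0.014,-0.445],"rotation":[0,0,0],"grip":12},{"linear":[0.44,0.014,-0.445],"rotation":[0,0,0],"grip":12},{"linear":[0.55,0.014,-0.445],"rotation":[0,0,0],"grip":12},{"linear":[0.65,0.014,-0.445],"rotation":[0,0,0],"grip":12},{"linear":[0.74,0.014,-0.445],"rotation":[0,0,0],"grip":12},{"linear":[0.8,0.014,-0.445],"rotation":[0,0,0],"grip":12},{"linear":[0.83,0.014,-0.445],"rotation":[0,0,0],"grip":12},{"linear":[0.845,0.014,-0.445],"rotation":[0,0,0],"grip":12},{"linear":[0.855,0.014,-0.445],"rotation":[0,0,0],"grip":12},{"linear":[0.855,0.014,-0.445],"rotation":[0,0,0],"grip":12},{"linear":[0.855,0.014,-0.445],"rotation":[0,0,0],"grip":12}]'
python3 - <<'E'
from h import *
snap("wrist","w18.npz");go([424.1,-53.4,38.3],0.034)
E
```

```text
time_s: 25.92
eef_pos: [425.1, -53.6, 45.2]
ee_rot: [-0.492, 0.51, -0.491, -0.507]
force: [-0.2, -0.4, -0.9]
grip_width: 0.225
linear [0.0231, 0.0031, 0.001] rot [-0.0004, -0.0034, 0.0069] pos [425.  -53.7  45.2] t 25.97 F [-0.3  0.2 -2.3] g 19.4
```

View pics/w18.png

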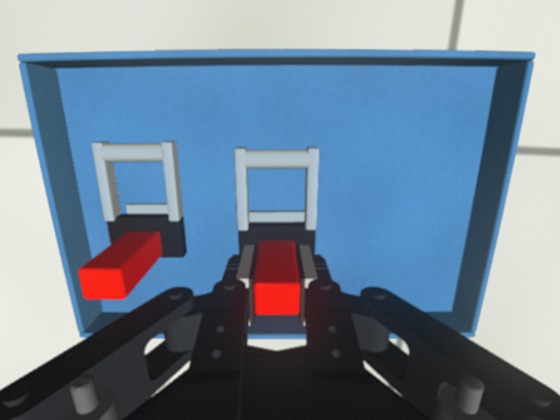

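```bash
python3 -m jog '[{"linear":[0.008,0,0],"rotation":[0,0,0],"grip":12},{"linear":[0.014,0,0],"rotation":[0,0,0],"grip":12},{"linear":[0.019,0,0],"rotation":[0,0,0],"grip":12},{"linear":[0.023,0,0],"rotation":[0,0,0],"grip":12},{"linear":[0.023,0,0],"rotation":[0,0,0],"grip":12}]'
python3 - <<'E'
from h import *
go([424.1,-53.4,38],0.034)
E
```

```text
time_s: 26.38
eef_pos: [425.2, -53.8, 38.9]
ee_rot: [-0.492, 0.51, -0.491, -0.507]
force: [-2.1, 0.7, 9.3]
grip_width: 0.223
linear [0.0029, 0.0037, 0.0013] rot [-0.0004, -0.0038, 0.0074] pos [425.2 -53.8  38.9] t 26.38 F [-2.1  0.7  9.3] g 19.1
```

```bash
python3 -m jog '[{"linear":[0,0,0],"rotation":[0,0,0],"grip":20},{"linear":[0,0,0],"rotation":[0,0,0],"grip":23},{"linear":[0,0,0],"rotation":[0,0,0],"grip":28},{"linear":[0,0,0],"rotation":[0,0,0],"grip":36},{"linear":[0,0,0],"rotation":[0,0,0],"grip":40},{"linear":[-0.02,0,0],"rotation":[0,0,0],"grip":40},{"linear":[-0.08,0,0],"rotation":[0,0,0],"grip":40},{"linear":[-0.18,0,0],"rotation":[0,0,0],"grip":40},{"linear":[-0.3,0,0],"rotation":[0,0,0],"grip":40},{"linear":[-0.43,0,0],"rotation":[0,0,0],"grip":40},{"linear":[-0.56,0,0.03],"rotation":[0,0,0],"grip":40},{"linear":[-0.69,0,0.1],"rotation":[0,0,0],"grip":40},{"linear":[-0.82,0,0.2],"rotation":[0,0,0],"grip":40},{"linear":[-0.9,0,0.3],"rotation":[0,0,0],"grip":40},{"linear":[-0.95,-0.05,0.4],"rotation":[0.05,0,0],"grip":40},{"linear":[-0.95,-0.14,0.45],"rotation":[0.1,0,0],"grip":40},{"linear":[-0.95,-0.2,0.5],"rotation":[0.15,0,0],"grip":40},{"linear":[-0.95,-0.2,0.5],"rotation":[0.15,0,0],"grip":40}]'
python3 - <<'E'
from h import *
snap("wrist","w19.npz");go([602.1,114.1,325],-0.0955)
snap("scene","s19.npz")
crop("s19.npz",180,130,380,280,4,"pics/s19a.png")
E
```

```text
time_s: 27.88
eef_pos: [480.5, 100.9, 323.6]
ee_rot: [0.511, -0.491, 0.509, 0.489]
force: [0.5, -0.6, -0.7]
grip_width: 0.47
linear [-0.004, -0.4069, 0.0641] rot [0.1128, -0.0031, 0.0056] pos [479.4  99.7 323.5] t 27.93 F [-1.2  0.4 -0.3] g 40.3
```

View pics/s19a.png

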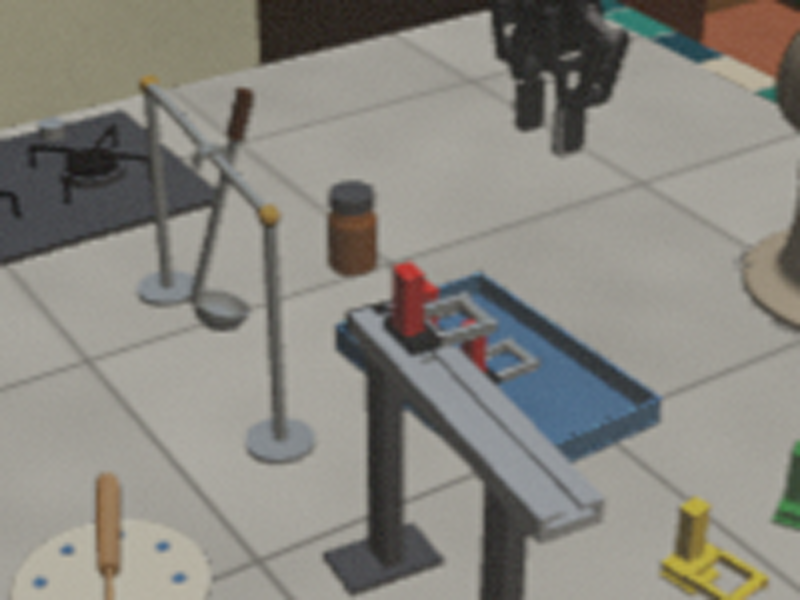

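```bash
python3 -m jog '[{"linear":[0,-0.1,0.02],"rotation":[0.05,0,0],"grip":40},{"linear":[0,-0.22,0.04],"rotation":[0.11,0,0],"grip":40},{"linear":[0,-0.34,0.055],"rotation":[0.113,0,0.005],"grip":40},{"linear":[0,-0.4,0.064],"rotation":[0.113,0,0.005],"grip":40},{"linear":[0,-0.407,0.064],"rotation":[0.113,0,0.005],"grip":40},{"linear":[0,-0.407,0.064],"rotation":[0.113,0,0.005],"grip":40}]'
python3 - <<'E'
from h import *
snap("wrist","w20.npz")
P,p,d=cloud("w20.npz");p=p.astype(int)
red=(p[...,0]>150)&(p[...,1]<60)&(p[...,2]<60)&(P[...,2]>255)
n,l,st,c=cv2.connectedComponentsWithStats(red.astype(np.uint8))
for i in range(1,n):
    if st[i,4]>15: q=atz("w20.npz",*c[i],268);print(st[i],c[i],np.round(q,1));go([q[0],q[1],233],-0.0955)
crop("w20.npz",120,130,380,310,3,"pics/w20a.png")
E
```

```text
time_s: 28.48
eef_pos: [601.4, 112.3, 323.5]
ee_rot: [0.523, -0.475, 0.524, 0.475]
force: [-0.4, 1.0, -0.4]
grip_width: 0.467
[267 218  26  19 471] [278.98726115 226.82165605] [601.9 113.7 268. ]
linear [0.3037, -0.0031, 0.0047] rot [-0.0026, -0.0037, -0.0003] pos [600.9 112.5 324.1] t 28.53 F [ 0.4 -1.  -0.5] g 39.7
```

View pics/w20a.png

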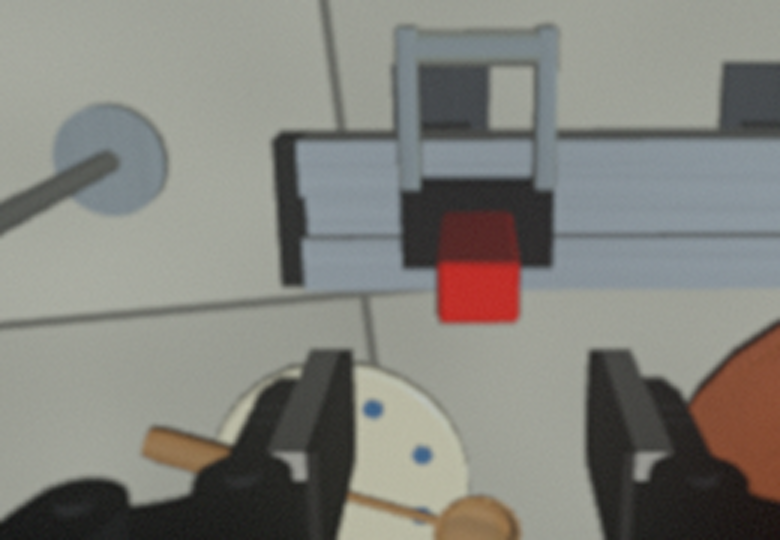

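```bash
python3 -m jog '[{"linear":[0.1,-0.003,0.005],"rotation":[0,0,0],"grip":40},{"linear":[0.2,-0.003,0.005],"rotation":[0,0,0],"grip":40},{"linear":[0.27,-0.003,0.005],"rotation":[0,0,0],"grip":40},{"linear":[0.302,-0.003,0.005],"rotation":[0,0,0],"grip":40},{"linear":[0.302,-0.003,0.005],"rotation":[0,0,0],"grip":40},{"linear":[0.302,-0.003,0.005],"rotation":[0,0,0],"grip":32},{"linear":[0.302,-0.003,0.005],"rotation":[0,0,0],"grip":26},{"linear":[0.302,-0.003,0.005],"rotation":[0,0,0],"grip":22},{"linear":[0.302,-0.003,0.005],"rotation":[0,0,0],"grip":18},{"linear":[0.302,-0.003,0.005],"rotation":[0,0,0],"grip":12},{"linear":[0.302,-0.003,0.005],"rotation":[0,0,0],"grip":12},{"linear":[0.302,-0.003,0.005],"rotation":[0,0,0],"grip":12}]' 30
python3 - <<'E'
from h import *
go([624.8,350.7,234.8],-0.0955)
E
```

```text
time_s: 29.53
eef_pos: [602.3, 113.8, 235.2]
ee_rot: [0.524, -0.476, 0.523, 0.474]
force: [0.0, -0.1, 7.6]
grip_width: 0.23
linear [0.0001, 0.0018, 0.7933] rot [-0.0024, -0.0033, 0.0055] pos [602.3 113.8 235.2] t 29.53 F [ 0.  -0.1  7.6] g 19.6
```

```bash
python3 -m jog '[{"linear":[0,0,0],"rotation":[0,0,0],"grip":12},{"linear":[0,0,0.01],"rotation":[0,0,0],"grip":12},{"linear":[0,0,0.03],"rotation":[0,0,0],"grip":12},{"linear":[0,0,0.055],"rotation":[0,0,0],"grip":12},{"linear":[0,0,0.08],"rotation":[0,0,0],"grip":12},{"linear":[0,0,0.105],"rotation":[0,0,0],"grip":12},{"linear":[0,0,0.13],"rotation":[0,0,0],"grip":12},{"linear":[0,0,0.155],"rotation":[0,0,0],"grip":12},{"linear":[0,0,0.18],"rotation":[0,0,0],"grip":12},{"linear":[0,0,0.205],"rotation":[0,0,0],"grip":12},{"linear":[0,0,0.23],"rotation":[0,0,0],"grip":12},{"linear":[0,0,0.25],"rotation":[0,0,0],"grip":12},{"linear":[0,0,0.25],"rotation":[0,0,0],"grip":12}]'
python3 - <<'E'
from h import *
go([624.8,350.7,234.8],-0.0955)
E
```

```text
time_s: 30.62
eef_pos: [609.7, 189.9, 235.3]
ee_rot: [0.524, -0.476, 0.523, 0.475]
force: [0.7, 2.6, 2.9]
grip_width: 0.231
linear [0.0013, 0.001, 0.5382] rot [-0.0003, -0.0009, 0.0066] pos [609.7 189.9 235.3] t 30.62 F [0.7 2.6 2.9] g 19.7
```

```bash
python3 -m jog '[{"linear":[0,0,0.01],"rotation":[0,0,0],"grip":12},{"linear":[0,0,0.03],"rotation":[0,0,0],"grip":12},{"linear":[0,0,0.055],"rotation":[0,0,0],"grip":12},{"linear":[0,0,0.08],"rotation":[0,0,0],"grip":12},{"linear":[0,0,0.105],"rotation":[0,0,0],"grip":12},{"linear":[0,0,0.13],"rotation":[0,0,0],"grip":12},{"linear":[0,0,0.155],"rotation":[0,0,0],"grip":12},{"linear":[0,0,0.18],"rotation":[0,0,0],"grip":12},{"linear":[0,0,0.205],"rotation":[0,0,0],"grip":12},{"linear":[0,0,0.23],"rotation":[0,0,0],"grip":12},{"linear":[0,0,0.25],"rotation":[0,0,0],"grip":12},{"linear":[0,0,0.265],"rotation":[0,0,0],"grip":12},{"linear":[0,0,0.265],"rotation":[0,0,0],"grip":12}]'
python3 - <<'E'
from h import *
go([624.8,350.7,234.8],-0.0955)
E
```

```text
time_s: 31.7
eef_pos: [617.3, 270.4, 235.3]
ee_rot: [0.524, -0.477, 0.522, 0.475]
force: [1.1, 1.7, 2.1]
grip_width: 0.23
linear [0.0018, 0.0004, 0.2689] rot [0.0017, 0.0016, 0.0073] pos [617.3 270.4 235.3] t 31.7 F [1.1 1.7 2.1] g 19.6
```

```bash
python3 -m jog '[{"linear":[0,0,0.01],"rotation":[0,0,0],"grip":12},{"linear":[0,0,0.03],"rotation":[0,0,0],"grip":12},{"linear":[0,0,0.055],"rotation":[0,0,0],"grip":12},{"linear":[0,0,0.08],"rotation":[0,0,0],"grip":12},{"linear":[0,0,0.105],"rotation":[0,0,0],"grip":12},{"linear":[0,0,0.13],"rotation":[0,0,0],"grip":12},{"linear":[0,0,0.15],"rotation":[0,0,0],"grip":12},{"linear":[0,0,0.17],"rotation":[0,0,0],"grip":12},{"linear":[0,0,0.19],"rotation":[0,0,0],"grip":12},{"linear":[0,0,0.21],"rotation":[0,0,0],"grip":12},{"linear":[0,0,0.23],"rotation":[0,0,0],"grip":12},{"linear":[0,0,0.25],"rotation":[0,0,0],"grip":12},{"linear":[0,0,0.27],"rotation":[0,0,0],"grip":12},{"linear":[0,0,0.27],"rotation":[0,0,0],"grip":12},{"linear":[0,0,0.27],"rotation":[0,0,0],"grip":12}]' 50
python3 - <<'E'
from h import *
snap("wrist","w21.npz")
crop("w21.npz",150,160,380,330,3.4,"pics/w21a.png")
go([424,80,300],0.034)
E
```

```text
time_s: 32.95
eef_pos: [624.8, 351.4, 234.7]
ee_rot: [0.524, -0.477, 0.522, 0.475]
force: [-0.7, -0.4, -0.9]
grip_width: 0.226
linear [-0.2194, 0.5807, -0.9626] rot [-0.2571, 0.0008, 0.0063] pos [624.9 351.1 234.9] t 33.0 F [-0.5  1.  -1.3] g 19.7
```

View pics/w21a.png

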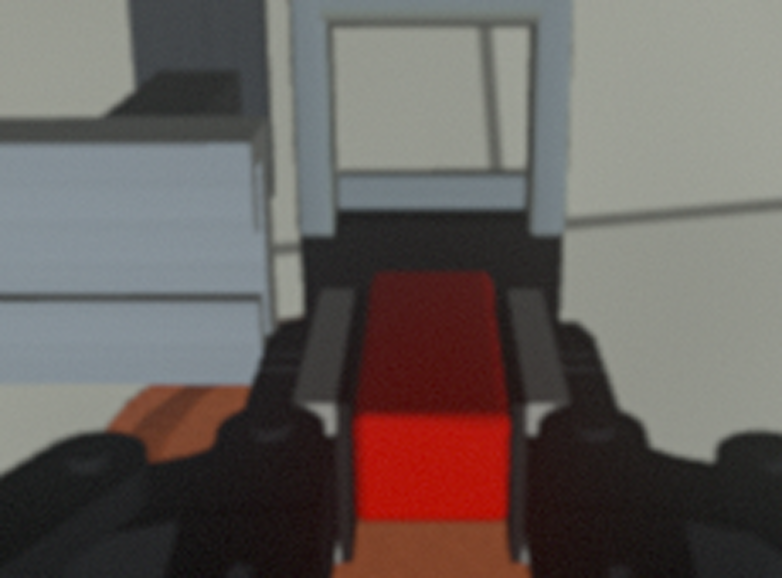

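```bash
python3 -m jog '[{"linear":[-0.03,0,0],"rotation":[0,0,0],"grip":12},{"linear":[-0.08,0,0],"rotation":[0,0,0],"grip":12},{"linear":[-0.15,0,0],"rotation":[0,0,0],"grip":12},{"linear":[-0.2,0.04,0],"rotation":[-0.04,0,0],"grip":12},{"linear":[-0.22,0.12,0],"rotation":[-0.1,0,0],"grip":12},{"linear":[-0.22,0.22,0],"rotation":[-0.15,0,0],"grip":12},{"linear":[-0.22,0.32,-0.05],"rotation":[-0.2,0,0],"grip":12},{"linear":[-0.22,0.42,-0.13],"rotation":[-0.26,0,0.005],"grip":12},{"linear":[-0.22,0.5,-0.23],"rotation":[-0.26,0,0.005],"grip":12},{"linear":[-0.22,0.55,-0.34],"rotation":[-0.26,0,0.005],"grip":12},{"linear":[-0.22,0.58,-0.45],"rotation":[-0.26,0,0.005],"grip":12},{"linear":[-0.22,0.58,-0.56],"rotation":[-0.26,0,0.005],"grip":12},{"linear":[-0.22,0.58,-0.67],"rotation":[-0.26,0,0.005],"grip":12},{"linear":[-0.22,0.58,-0.78],"rotation":[-0.26,0,0.005],"grip":12},{"linear":[-0.22,0.58,-0.88],"rotation":[-0.26,0,0.005],"grip":12},{"linear":[-0.22,0.58,-0.94],"rotation":[-0.26,0,0.005],"grip":12},{"linear":[-0.22,0.58,-0.96],"rotation":[-0.26,0,0.005],"grip":12},{"linear":[-0.22,0.58,-0.96],"rotation":[-0.26,0,0.005],"grip":12}]'
python3 - <<'E'
from h import *
snap("wrist","w22.npz");go([421.4,24.5,180],0.034)
E
```

```text
time_s: 34.5
eef_pos: [424.4, 79.8, 301.0]
ee_rot: [-0.492, 0.509, -0.491, -0.508]
force: [-0.9, -0.5, -0.4]
grip_width: 0.226
linear [0.4025, 0.0171, -0.1872] rot [0.0004, 0.0012, 0.0034] pos [424.4  80.7 300.8] t 34.55 F [-1.1  0.5 -1.6] g 19.4
```

View pics/w22.png

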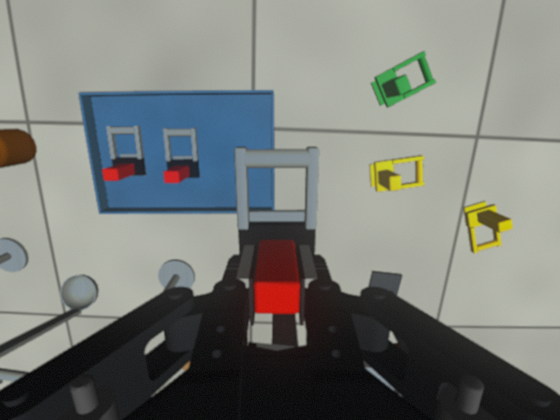

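```bash
python3 -m jog '[{"linear":[0.02,0,-0.05],"rotation":[0,0,0],"grip":12},{"linear":[0.06,0.005,-0.11],"rotation":[0,0,0],"grip":12},{"linear":[0.14,0.01,-0.16],"rotation":[0,0,0],"grip":12},{"linear":[0.24,0.017,-0.19],"rotation":[0,0,0],"grip":12},{"linear":[0.34,0.017,-0.19],"rotation":[0,0,0],"grip":12},{"linear":[0.44,0.017,-0.19],"rotation":[0,0,0],"grip":12},{"linear":[0.55,0.017,-0.19],"rotation":[0,0,0],"grip":12},{"linear":[0.65,0.017,-0.19],"rotation":[0,0,0],"grip":12},{"linear":[0.74,0.017,-0.19],"rotation":[0,0,0],"grip":12},{"linear":[0.8,0.017,-0.19],"rotation":[0,0,0],"grip":12},{"linear":[0.83,0.017,-0.19],"rotation":[0,0,0],"grip":12},{"linear":[0.845,0.017,-0.19],"rotation":[0,0,0],"grip":12},{"linear":[0.855,0.017,-0.19],"rotation":[0,0,0],"grip":12},{"linear":[0.855,0.017,-0.19],"rotation":[0,0,0],"grip":12},{"linear":[0.855,0.017,-0.19],"rotation":[0,0,0],"grip":12}]'
python3 - <<'E'
from h import *
snap("wrist","w23.npz");go([421.4,24.5,38.5],0.034)
E
```

```text
time_s: 35.8
eef_pos: [422.3, 23.8, 45.1]
ee_rot: [-0.492, 0.509, -0.49, -0.508]
force: [-0.5, 0.7, -1.4]
grip_width: 0.228
linear [0.022, 0.0029, 0.0026] rot [0.0008, 0.0002, 0.0069] pos [422.3  23.7  45.1] t 35.85 F [ 1.2 -0.1 -1.4] g 19.0
```

View pics/w23.png

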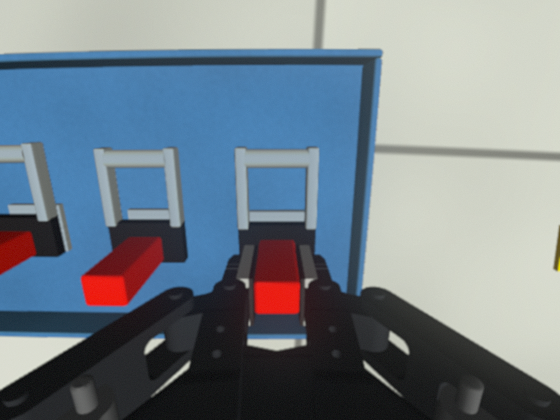

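```bash
python3 -m jog '[{"linear":[0.008,0,0],"rotation":[0,0,0],"grip":12},{"linear":[0.014,0,0],"rotation":[0,0,0],"grip":12},{"linear":[0.018,0,0],"rotation":[0,0,0],"grip":12},{"linear":[0.021,0,0],"rotation":[0,0,0],"grip":12},{"linear":[0.021,0,0],"rotation":[0,0,0],"grip":12}]'
python3 - <<'E'
from h import *
go([421.4,24.5,38],0.034)
E
```

```text
time_s: 36.27
eef_pos: [422.4, 23.7, 39.2]
ee_rot: [-0.492, 0.509, -0.49, -0.508]
force: [-2.2, 1.1, 5.8]
grip_width: 0.226
linear [0.004, 0.0034, 0.0026] rot [0.0007, 0.0002, 0.0073] pos [422.4  23.7  39.2] t 36.27 F [-2.2  1.1  5.8] g 19.3
```

```bash
python3 -m jog '[{"linear":[0,0,0],"rotation":[0,0,0],"grip":20},{"linear":[0,0,0],"rotation":[0,0,0],"grip":23},{"linear":[0,0,0],"rotation":[0,0,0],"grip":28},{"linear":[0,0,0],"rotation":[0,0,0],"grip":36},{"linear":[0,0,0],"rotation":[0,0,0],"grip":40},{"linear":[-0.02,0,0],"rotation":[0,0,0],"grip":40},{"linear":[-0.08,0,0],"rotation":[0,0,0],"grip":40},{"linear":[-0.18,0,0],"rotation":[0,0,0],"grip":40},{"linear":[-0.3,0,0],"rotation":[0,0,0],"grip":40},{"linear":[-0.43,0,0],"rotation":[0,0,0],"grip":40},{"linear":[-0.56,0,0.03],"rotation":[0,0,0],"grip":40},{"linear":[-0.69,0,0.1],"rotation":[0,0,0],"grip":40},{"linear":[-0.8,0,0.2],"rotation":[0,0,0],"grip":40},{"linear":[-0.9,0,0.32],"rotation":[0,0,0],"grip":40},{"linear":[-0.95,0,0.45],"rotation":[0,0,0],"grip":40},{"linear":[-0.95,0,0.58],"rotation":[0,0,0],"grip":40},{"linear":[-0.95,0,0.7],"rotation":[0,0,0],"grip":40},{"linear":[-0.95,0,0.8],"rotation":[0,0,0],"grip":40},{"linear":[-0.95,0,0.85],"rotation":[0,0,0],"grip":40},{"linear":[-0.95,0,0.85],"rotation":[0,0,0],"grip":40}]'
python3 - <<'E'
from h import *
snap("top","t24.npz");snap("scene","s24.npz");snap("wrist","w24.npz")
P,p,d=cloud("t24.npz");p=p.astype(int)
b=(p[...,2]>p[...,0]+40)&(P[...,1]<150)&(P[...,1]>-300)&(P[...,0]>250)&(P[...,0]<550)&(P[...,2]>18)&(P[...,2]<40)
print(cv2.minAreaRect(P[b][:,:2].astype(np.float32)))
red=(p[...,0]>130)&(p[...,1]<60)&(p[...,2]<60)
n,l,st,c=cv2.connectedComponentsWithStats(red.astype(np.uint8))
for i in range(1,n):
    if st[i,4]>8: print(st[i],np.round(np.median(P[l==i],0),1),np.round(P[l==i][:,2].max(),1))
crop("t24.npz",250,160,450,310,4,"pics/t24a.png")
crop("s24.npz",180,130,380,280,4,"pics/s24a.png")
E
```

```text
time_s: 37.93
eef_pos: [411.8, 280.9, 324.2]
ee_rot: [-0.491, 0.51, -0.489, -0.509]
force: [-1.1, -0.2, -0.4]
grip_width: 0.467
((405.17315673828125, -54.0426025390625), (166.97193908691406, 256.85302734375), 2.1133174896240234)
[305 255   7   5  35] [427.8 -53.5  71.9] 75.1
[333 255   7   5  35] [ 427.  -130.7   71.4] 1190.1
[277 257   7   5  34] [423.4  23.8  69.5] 75.0
```

View pics/t24a.png

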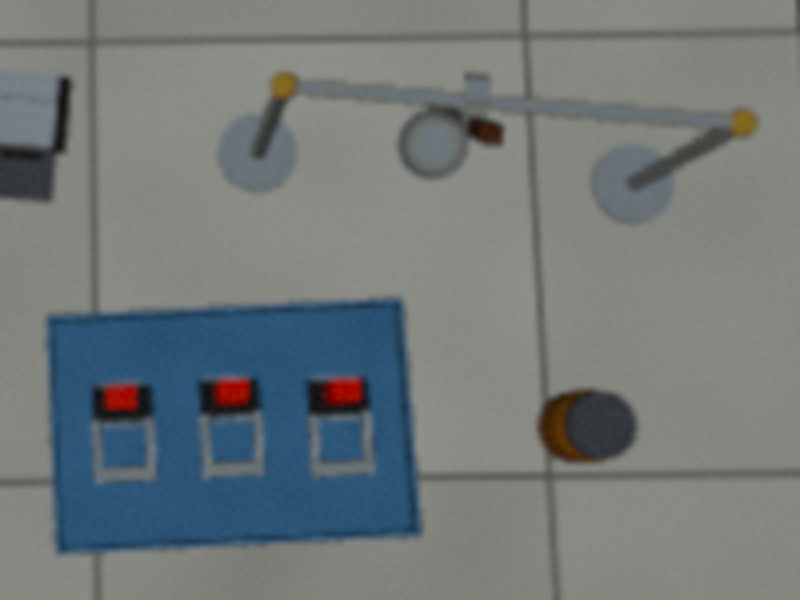

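View pics/s24a.png

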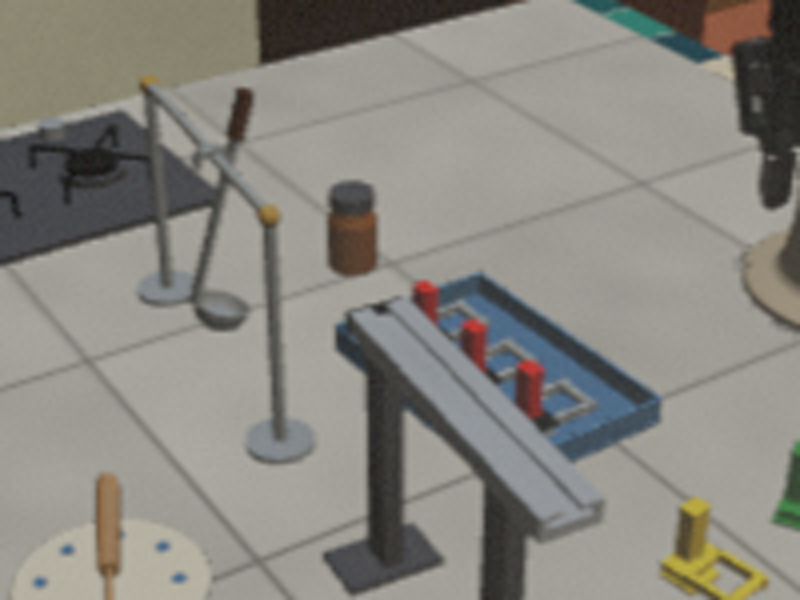

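```bash
python3 -m jog '[{"linear":[0,0,0],"rotation":[0,0,0],"grip":40},{"linear":[0,0,0],"rotation":[0,0,0],"grip":40},{"linear":[0,0,0],"rotation":[0,0,0],"grip":40}]'; python3 -c "
from rig import *
print(finish_job())"
```

```text
time_s: 38.33
eef_pos: [412.8, 277.0, 324.6]
ee_rot: [-0.493, 0.509, -0.491, -0.507]
force: [0.3, 0.0, -0.3]
grip_width: 0.468
the job is handed in; nothing more can be done
None
```

I handed the job in at 38 s. Only one ladle was there, on the hanger nearest the stop end. I hung it on the steel bar about 20–25 mm from its middle. I then slid the three red hangers off the T-slot rail's open end one by one and set them upright in the wash tray.

The last pictures showed:
- **Ladle:** hooked over the bar with its handle at the usual lean. It looked the same in three pictures taken since I let go of it. I did not re-measure the hook's distance from the bar axis.
- **Hangers:** all three stand about 77 mm apart in the tray, well inside the limits, with their post tops about 70 mm up.
- **Tray:** still where it was at the start, around (405, −54) mm. I did not see it get knocked.
- **Other things:** the jar, trivet and spoon looked untouched by eye; I did not measure them again.
- **Forces:** the readings I took at the wrist stayed below about 10 N throughout. I have no direct reading of the force between the hangers and the rail.
- **Robot:** the gripper was open and clear of everything when I handed the job in.

One slip: on the first trip to the tray I turned the wrist the wrong way. I put it right in the air before lowering the hanger. None of the last checks failed or disagreed.

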